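# Make up two knife-handle fitting kits

### The arm

A 6-joint arm with a two-finger parallel gripper is mounted at the origin on the work surface. World frame = base frame: x ahead of the robot, y to its left, z up, the work surface at z = 0. Lengths are in mm, angles in rad, forces in N, time in s.
With the tool pointing down it reaches from about 400 to 925 mm from the base axis. Payload 12.5 kg.
Tool frame: the origin (TCP) lies on the mounting face of the last link; the fingertips stand 190 mm ahead of it and the grasp point (between the pads) lies 171 mm ahead of it (env.grasp_offset is the distance from the TCP to the grasp point, in mm); z points along the fingers, y is the direction in which the jaws open and shut (so a half turn about z gives the same grasp; the last joint's range is limited). The gripper opens to 95 mm and grips with 3 to 60 N. Pads are 20 mm wide; open, the fingers measure 119 mm over their backs; the gripper's body (75 mm by 180 mm) begins 59 mm behind the grasp point.
Start: joints at [1.233, 0.491, 1.559, -0, 1.092, -0.106], TCP at [143.557, 608.29, 404.761] pointing down, gripper open.
Joint ranges: [-3.1, 3.1], [-0.84, 2.19], [0.05, 2.79], [-1.13, 4.28], [0.06, 2.93], [-2.69, 2.69]. Speed limits (rad/s): [2.22, 2.22, 2.79, 3.14, 3.14, 3.14].

### API

Orientations are given as [roll, pitch, yaw] about the fixed x, y, z axes, in that order (R = Rz(yaw) Ry(pitch) Rx(roll)).
In Python, from cell import env, viewer gives the robot as it stands.
- The arm moves only by the tool play_rows, never from a script. Its argument "increments" is a list of rows, each an object of numbers: "dx", "dy", "dz": the shift along the tool's x, y, z in mm; "rx", "ry", "rz": the turn, a rotation vector about the tool's x, y, z in units of 6 degrees (1.0 is 6 degrees). A call has 1 to 8 rows; each row is the pose to reach, as a shift and turn from the pose measured when the call began, along the tool's axes at that moment; what a row does not reach only later rows make up. A row lasts 1/12 s, in which the tool goes at most 41.7 mm and 7.16 degrees, less where a joint would pass 70% of its speed; a pose out of reach is approached as far as the arm can. A call with a gripper value outside its range is refused whole. "fingers" is the opening, from 0 (shut) to 1 (fully open), set as the call begins (left out, the last holds). The fingers move at their own pace and stop on an object; the grip force is fixed at half the most. Time passes only in rows, so rows that repeat a pose let the fingers close. It gives the time, the measured TCP pose, the force and the opening at its end, in the units of the state.
- env.state(): the state, without advancing time (a new reading comes with each control period).
- viewer.read_camera(name): name is "scene" or "side" or "wrist"; returns a dict with "image" (400x640x3 uint8, red, green, blue), "fx", "fy", "cx", "cy" (pixels), "rvec" (rotation vector, rad) and "tvec" (3), from world to camera coordinates, as OpenCV has them. Camera axes: x right, y down, z forward; pixel columns grow to the right and rows downward; lengths in mm; the calibration is good to about 2 mm. The wrist camera is an equidistant fisheye: a pixel r from the principal point sees the ray r / f radians off the axis. A picture is of the moment at which its call begins. There is no depth.
- env.job_done(): hands the job in, once; it reports no verdict.
The state is a dict: "t": time; "joints": joint angles; "qvel": joint speeds; "tau": joint torques, N m; "eef_pos": TCP position; "tcp_rot": TCP orientation; "ft_force": force on the tool from outside, world axes, zero at the start; "moment": the same for the moment, N m; "opening": opening from 0.0 (shut) to 1.0 (fully open).
Only numpy, scipy, OpenCV 4.12 (cv2) and the standard library are available. Lean on these libraries where they do the work, as an engineer would, in place of code of your own. Each camera call takes 0.05 s, during which the arm holds its last target.

### The job

Make up two knife-handle kits from the stock on the bench. Into the long narrow carton lay the long handle and stand the wide brass ferrule; into the wide carton set the small empty parts box first, then stand the narrow ferrule inside that parts box, and lay the short handle flat in the carton beside the parts box. Everything stands or lies flat on the floor of what it is in, and the whetstone, the mallet and the pot of awls stay where they are.

Things in the scene. Friction and masses are not known exactly. Their poses are not given: they have to be found in the camera images.
- long_carton: Long narrow open carton of brown cardboard, fixed to the bench, no lid: 115 (x) by 280 (y) by 32 mm high outside, walls and floor 5 mm thick. Origin: centre of its underside; z up, y along its length.
- wide_carton: Wide, nearly square open carton of brown cardboard, fixed to the bench, no lid: 170 (x) by 190 (y) by 32 mm high outside, walls and floor 5 mm thick. Origin: centre of its underside; z up. It has to hold the parts box and the short handle side by side.
- parts_box: Small open plywood parts box, loose, empty, upright on the bench, about 60 g: 90 (x) by 60 (y) by 28 mm high outside, walls and floor 4 mm thick. Origin: centre of its underside; z up. It can be gripped over its 60 mm width.
- long_handle: The longer of two pale wooden knife handles, loose, lying flat, about 70 g: 150 mm long in all (x), 28 mm wide (y), 22 mm thick (z); the last 15 mm at its +x end is a thinner tenon, 16 by 12 mm. Origin: the middle of the whole length, on its axis (11 mm above the bench).
- short_handle: The shorter of two pale wooden knife handles, loose, lying flat, about 45 g: 100 mm long in all (x), 28 mm wide (y), 22 mm thick (z); the last 15 mm at its +x end is a thinner tenon, 16 by 12 mm. Origin: the middle of the whole length, on its axis (11 mm above the bench).
- wide_ferrule: The wide, low brass ferrule: a plain tube standing upright, loose, about 70 g, 40 mm outer and 30 mm inner diameter, 28 mm tall. Origin: centre of its underside; z is its axis, up.
- narrow_ferrule: The narrow, taller brass ferrule: a plain tube standing upright, loose, about 50 g, 26 mm outer and 18 mm inner diameter, 42 mm tall (so it stands 18 mm proud of the parts box's rim when inside it). Origin: centre of its underside; z is its axis, up.
- whetstone: Bystander: a two-layer whetstone, grey below and brick red above, loose, 180 (x) by 60 (y) by 32 mm. Origin: centre of its underside. To be left alone.
- pot: Bystander: a steel pot 68 mm in diameter and 85 mm high holding awls whose grips reach about 180 mm above the bench; loose. Origin: centre of its underside. To be left alone.
- mallet: Bystander: a wooden mallet lying beyond the cartons, its handle pointing away from the robot, loose, head 100 (x) by 50 (y) by 50 mm, handle 22 mm thick reaching 180 mm to +y of the head's centre. Origin: centre of the head's underside. To be left alone.
There are look-alikes about, which are no part of the job. Leave any green look-alike of the short_handle alone. What is shaped like the long_handle but grey is not meant.

How it is judged (in metres and radians):
On the way, in this order (a step that is already met when the one before it is completed fails the run):
1. the parts box stands upright on the floor of the wide carton (x of parts_box in the frame of wide_carton between -0.055 and 0.055 m and y of parts_box in the frame of wide_carton between -0.066 and 0.066 m and z of parts_box in the frame of wide_carton between 0 and 0.012 m and angle between parts_box's own z axis and vertical below 0.15 rad and linear speed of parts_box below 0.02 m/s), for 0.2 s.
2. the narrow ferrule stands upright on the floor of the parts box, which is in the wide carton (x of parts_box in the frame of wide_carton between -0.055 and 0.055 m and y of parts_box in the frame of wide_carton between -0.066 and 0.066 m and z of parts_box in the frame of wide_carton between 0 and 0.012 m and angle between each of parts_box, narrow_ferrule's own z axis and vertical below 0.15 rad and x of narrow_ferrule in the frame of parts_box between -0.034 and 0.034 m and y of narrow_ferrule in the frame of parts_box between -0.019 and 0.019 m and z of narrow_ferrule in the frame of parts_box between 0 and 0.01 m), for 0.2 s.
At the end, for the whole second after the job is handed in: Long carton: long handle and wide ferrule. Wide carton: parts box with the narrow ferrule inside it, and the short handle. Each rests on the floor of what it is in (within 7 mm), handles level and the rest upright within 8 degrees, all at rest (all of step 2 and x of long_handle in the frame of long_carton between -0.052 and 0.052 m and y of long_handle in the frame of long_carton between -0.068 and 0.068 m and z of long_handle in the frame of long_carton between 0 and 0.024 m and angle between long_handle's own x axis and vertical between 1.42 and 1.72 rad and x of wide_ferrule in the frame of long_carton between -0.036 and 0.036 m and y of wide_ferrule in the frame of long_carton between -0.12 and 0.12 m and z of wide_ferrule in the frame of long_carton between 0 and 0.012 m and angle between wide_ferrule's own z axis and vertical below 0.15 rad and x of short_handle in the frame of wide_carton between -0.072 and 0.072 m and y of short_handle in the frame of wide_carton between -0.084 and 0.084 m and z of short_handle in the frame of wide_carton between 0 and 0.024 m and angle between short_handle's own x axis and vertical between 1.42 and 1.72 rad and linear speed of each of long_handle, short_handle, parts_box, wide_ferrule, narrow_ferrule below 0.02 m/s); the robot touches nothing.
It fails at once if the whetstone is pushed more than 30 mm from its place (distance of whetstone from where it was at the start of the episode above 0.03 m).
It fails at once if the pot is pushed more than 30 mm from its place (distance of pot from where it was at the start of the episode above 0.03 m).
It fails at once if the mallet is pushed more than 30 mm from its place (distance of mallet from where it was at the start of the episode above 0.03 m).
It also fails if it takes over 118 s, if anything falls off the work surface, if the arm or the gripper's body presses on something with over 40 N, if the wrist force passes 120 N, or if a joint passes its speed limit or range.

## Working session

There is one attempt and no reset: what is moved stays moved. The work goes in short steps, Python scripts to look and compute and a tool call to move; the robot and the scene stay as the last step left them, time stands still between calls to the robot, and variables do not carry over. Pictures are saved under pics/ and viewed, and the job is handed in when it is done.

Besides the shell and the picture viewer there is one more tool, called after ">>>" as name(argument=value, ...) on one line, values as JSON. play_rows: Moves the arm, as the interface text tells. Its arguments: {"type":"object","properties":{"increments":{"type":"array","items":{"type":"object","properties":{"dx":{"type":"number"},"dy":{"type":"number"},"dz":{"type":"number"},"rx":{"type":"number"},"ry":{"type":"number"},"rz":{"type":"number"}}}},"fingers":{"type":"number"}},"required":["increments"]}

```bash
ls; mkdir -p pics; python3 - <<'E'
from cell import env, viewer
import cv2
print(env.state())
for n in ["scene","side","wrist"]:
    c=viewer.read_camera(n); cv2.imwrite(f"pics/{n}0.png",c["image"][:,:,::-1]); print(n,{k:v for k,v in c.items() if k!="image"})
E
```

```text
pics
{'t': 0.0, 'joints': array([ 1.23339986e+00,  4.91577356e-01,  1.55946147e+00, -7.63679647e-06,
        1.09170365e+00, -1.05578003e-01]), 'qvel': array([ 6.22101028e-04,  9.55403198e-05,  1.12605476e-03,  1.15535873e-03,
       -4.43100045e-04, -5.17127143e-04]), 'tau': array([ 1.89637984e-03, -6.12669969e+01, -2.58182931e+01,  6.93268608e-02,
        4.83050756e-02, -1.10080869e-04]), 'eef_pos': array([143.54625644, 608.2579461 , 404.14643038]), 'tcp_rot': array([-3.14044852e+00, -1.14435232e-04,  2.90977765e+00]), 'ft_force': array([-0.49844549, -0.09210448, -0.40739089]), 'moment': array([-0.01989347, -0.02120199,  0.02537733]), 'opening': 0.9975713585047774}
scene {'fx': 438.3975129344111, 'fy': 438.3975129344111, 'cx': 318.8709122855569, 'cy': 200.2646584392387, 'rvec': array([ 0.81782895,  2.60812191, -1.0136692 ]), 'tvec': array([ 498.86626673, -158.89393401, 1540.23331615])}
side {'fx': 513.8230837432405, 'fy': 513.8230837432405, 'cx': 333.588881319937, 'cy': 206.68568326115235, 'rvec': array([ 2.30718524, -0.44984912,  0.2086928 ]), 'tvec': array([-539.89831292,  119.82975884, 1458.08920848])}
wrist {'fx': 309.70691628693146, 'fy': 309.70691628693146, 'cx': 317.0162959891339, 'cy': 200.90511772753848, 'rvec': array([-2.26996001, -1.79727045, -0.2673171 ]), 'tvec': array([-623.97981753,  -31.88728814,  394.10223297])}
```

View pics/scene0.png

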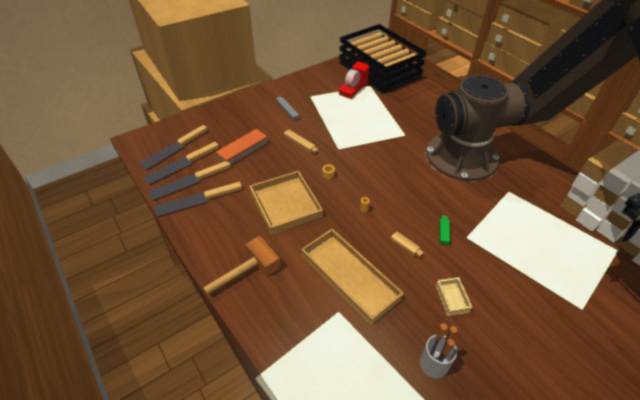

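View pics/side0.png

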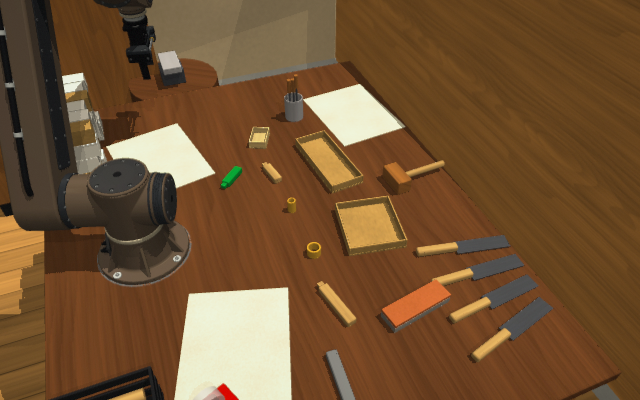

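View pics/wrist0.png

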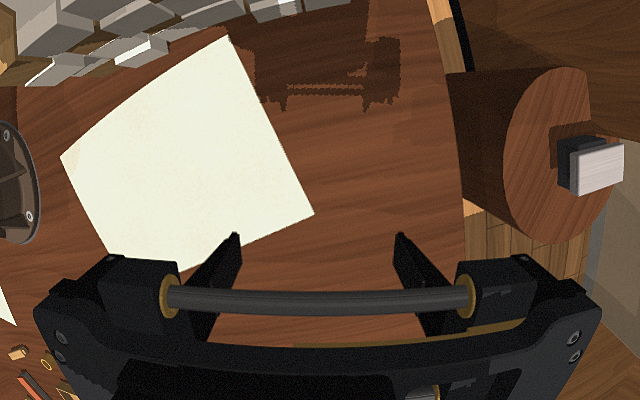

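The scene view shows the whole bench: wide carton (287,202), long carton (351,273), parts box (454,296), long handle (300,141), short handle (407,244), wide ferrule (329,171), narrow ferrule (365,204), and the green decoy (445,230). The grey decoy is at (288,107). The side view shows the same items. I'll zoom in to measure.

```bash
cat > h.py <<'E'
import cv2, numpy as np
from cell import env, viewer
def cam(n):
    return viewer.read_camera(n)
def ray(c,u,v,wrist=False):
    R,_=cv2.Rodrigues(np.array(c["rvec"])); t=np.array(c["tvec"])
    if wrist:
        a=np.array([(u-c["cx"])/c["fx"],(v-c["cy"])/c["fy"]]); r=np.linalg.norm(a)
        d=np.array([*(a/max(r,1e-9)*np.sin(r)),np.cos(r)])
    else: d=np.array([(u-c["cx"])/c["fx"],(v-c["cy"])/c["fy"],1.])
    return -R.T@t, R.T@d
def toplane(c,u,v,z,wrist=False):
    o,d=ray(c,u,v,wrist); return o+d*(z-o[2])/d[2]
def proj(c,p):
    R,_=cv2.Rodrigues(np.array(c["rvec"])); q=R@np.array(p)+c["tvec"]
    return np.array([c["fx"]*q[0]/q[2]+c["cx"],c["fy"]*q[1]/q[2]+c["cy"]])
def crop(c,u0,v0,w,h,s,name):
    im=c["image"][v0:v0+h,u0:u0+w,::-1]
    cv2.imwrite("pics/"+name,cv2.resize(im,None,fx=s,fy=s,interpolation=cv2.INTER_CUBIC))
E
python3 - <<'E'
from h import *
import pickle
s=cam("scene"); d=cam("side"); pickle.dump((s,d),open("c0.pkl","wb"))
crop(s,240,120,240,200,3,"s1.png"); crop(d,220,100,200,235,2.5,"d1.png")
E
```

```text
(no output)
```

View pics/s1.png

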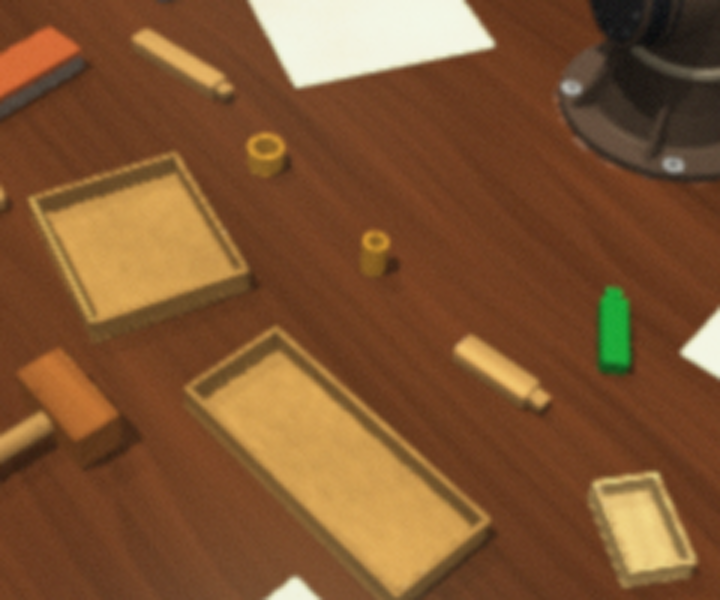

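View pics/d1.png

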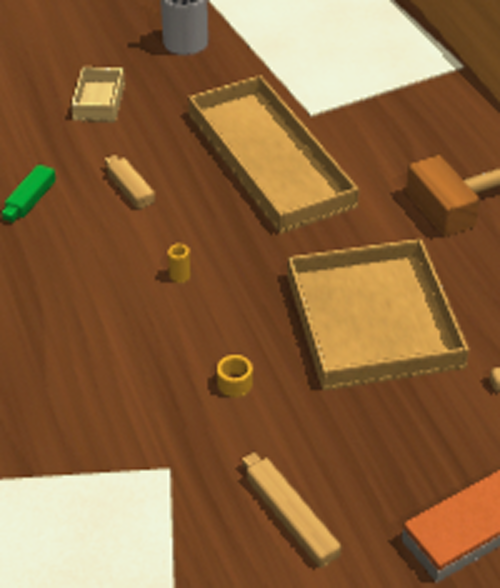

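```bash
python3 - <<'E'
from h import *
import pickle
s,d=pickle.load(open("c0.pkl","rb"))
S=lambda u,v,z:toplane(s,(u+.5)/3-.5+240,(v+.5)/3-.5+120,z)[:2]
D=lambda u,v,z:toplane(d,(u+.5)/2.5-.5+220,(v+.5)/2.5-.5+100,z)[:2]
np.set_printoptions(precision=1,suppress=True)
def quad(n,f,p,z):
    P=np.array([f(*q,z) for q in p]); print(n,P.tolist().__str__() if 0 else P.ravel(),"c",P.mean(0),"sides",np.linalg.norm(P-np.roll(P,-1,0),axis=1), "ang",[round(float(np.degrees(np.arctan2(*(np.roll(P,-1,0)-P)[i][::-1]))),1) for i in range(len(P))])
quad("wideS",S,[(30,200),(178,153),(248,272),(92,325)],32)
quad("wideD",D,[(290,258),(420,241),(467,350),(323,376)],32)
quad("longS",S,[(278,327),(188,388),(395,602),(490,522)],32)
quad("longD",D,[(189,97),(263,77),(355,190),(282,219)],32)
quad("boxS",S,[(590,483),(658,473),(694,565),(628,580)],28)
quad("boxD",D,[(83,67),(125,68),(117,110),(73,108)],28)
for n,a,b,z in [("wf",(266,146),(235,366),28),("nf",(376,240),(179,249),42)]: print(n,S(*a,z),D(*b,z))
# whetstone, mallet,pot approx
# handles: mask
for nm,c,u0,v0,w,h in [("longS",s,280,126,42,32),("shortS",s,388,228,38,32),("longD",d,310,275,55,55),("shortD",d,258,158,28,32)]:
    im=c["image"][v0:v0+h,u0:u0+w].astype(int)
    m=((im[...,0]>140)&(im[...,1]>95)).astype(np.uint8)
    k,lab,st,ce=cv2.connectedComponentsWithStats(m); i=1+np.argmax(st[1:,4])
    cs,_=cv2.findContours((lab==i).astype(np.uint8),0,1); pts=max(cs,key=len)[:,0]+[u0,v0]
    P=np.array([toplane(c,*p,22)[:2] for p in pts],dtype=np.float32)
    r=cv2.minAreaRect(P); print(nm,st[i],r)
E
```

```text
wideS [ 697.3 -255.   529.8 -226.8  566.8  -42.6  730.1  -72.6] c [ 631.  -149.3] sides [169.8 187.8 166.1 185.4] ang [170.4, 78.7, -10.4, -100.2]
wideD [ 566.9  -57.1  727.6  -88.   695.4 -269.9  528.3 -245.2] c [ 629.6 -165.1] sides [163.6 184.7 168.9 192. ] ang [-10.9, -100.0, 171.6, 78.4]
longS [583.8  31.5 695.4  42.6 675.4 318.7 560.9 307.6] c [628.9 175.1] sides [112.1 276.8 115.1 277.1] ang [5.7, 94.1, -174.5, -85.3]
longD [560.6 294.1 674.  300.5 693.1  28.9 584.7  11.9] c [628.1 158.8] sides [113.6 272.2 109.7 283.3] ang [3.2, -86.0, -171.0, 94.9]
boxS [459.7 327.4 402.5 354.4 445.6 434.6 501.5 412.6] c [452.3 382.3] sides [63.2 91.  60.1 95. ] ang [154.7, 61.8, -21.4, -116.1]
boxD [444.5 422.1 499.8 397.9 460.  307.2 404.9 333.6] c [452.3 365.2] sides [60.3 99.1 61.1 96.9] ang [-23.6, -113.7, 154.4, 65.9]
wf [ 441.7 -184.9] [ 444.3 -192.1]
nf [440.1   2.9] [444.   -2.8]
longS [  4   3  34  22 251] ((432.8735046386719, -365.830810546875), (33.45598602294922, 155.69528198242188), 12.200643539428711)
shortS [  3   3  33  25 305] ((435.0686340332031, 188.52149963378906), (32.54821014404297, 101.84529113769531), 11.761526107788086)
longD [  7   6  39  42 492] ((431.91864013671875, -380.37115478515625), (27.175674438476562, 147.87696838378906), 12.144804954528809)
shortD [  4   4  20  18 156] ((434.832763671875, 173.35769653320312), (27.264589309692383, 99.4090805053711), 10.156023025512695)
```

```bash
python3 - <<'E'
from h import *
import pickle
s,d=pickle.load(open("c0.pkl","rb"))
np.set_printoptions(precision=1,suppress=True)
def tri(a,b):
    o1,r1=ray(s,(a[0]+.5)/3-.5+240,(a[1]+.5)/3-.5+120); o2,r2=ray(d,(b[0]+.5)/2.5-.5+220,(b[1]+.5)/2.5-.5+100)
    r1/=np.linalg.norm(r1); r2/=np.linalg.norm(r2)
    A=np.stack([r1,-r2],1); x=np.linalg.lstsq(A,o2-o1,rcond=None)[0]
    p,q=o1+x[0]*r1,o2+x[1]*r2; print((p+q)/2,np.linalg.norm(p-q))
print("cams",ray(s,0,0)[0],ray(d,0,0)[0])
print("wide");[tri(a,b) for a,b in zip([(30,200),(178,153),(248,272),(92,325)],[(467-47-0+0,0)]*0 or [(467,350),(323,376),(290,258),(420,241)])]
print("long");[tri(a,b) for a,b in zip([(278,327),(188,388),(395,602),(490,522)],[(282,219),(355,190),(263,77),(189,97)])]
print("box");[tri(a,b) for a,b in zip([(590,483),(658,473),(694,565),(628,580)],[(117,110),(73,108),(83,67),(125,68)])]
print("f");tri((266,146),(235,366));tri((376,240),(179,249))
print(proj(s,[0,0,0]),proj(d,[0,0,0]))
E
```

```text
cams [1080.9  659.2 1021.6] [  118.5 -1090.3  1108.6]
wide
[ 696.8 -263.3   24.7] 5.503866147962632
[ 528.4 -236.3   23.3] 7.650492050917074
[566.7 -48.7  25.5] 7.133827209719925
[729.6 -79.7  24.2] 5.203564284406347
long
[584.3  23.9  23.4] 10.356642643607646
[694.8  37.3  25.2] 4.662268774548226
[675.5 314.2  23.5] 7.562998199166685
[560.8 304.3  26. ] 6.211851107420487
box
[459.3 322.8  19.4] 9.748032146839197
[403.1 350.   19.9] 11.523779334679501
[444.6 432.4  22.4] 4.8682483190638335
[500.3 409.9  21.2] 5.454512772779259
f
[ 442.7 -188.2   25.4] 5.697475430637828
[442.1   0.9  40.5] 6.1060395612182745
[460.9 155. ] [143.3 248.9]
```

```bash
cat >> h.py <<'E'
def boxpts(cx,cy,yaw,lx,ly,z):
    a=np.radians(yaw); R=np.array([[np.cos(a),-np.sin(a)],[np.sin(a),np.cos(a)]])
    return [np.append(np.array([cx,cy])+R@np.array(q),z) for q in [(lx/2,ly/2),(-lx/2,ly/2),(-lx/2,-ly/2),(lx/2,-ly/2)]]
def overlay(c,u0,v0,w,h,s,polys,name):
    im=cv2.resize(c["image"][v0:v0+h,u0:u0+w,::-1],None,fx=s,fy=s,interpolation=cv2.INTER_CUBIC)
    for P,col in polys:
        q=np.array([(proj(c,p)-[u0,v0]+.5)*s-.5 for p in P]).round().astype(int)
        cv2.polylines(im,[q],True,col,1)
    cv2.imwrite("pics/"+name,im)
E
python3 - <<'E'
from h import *
import pickle
s,d=pickle.load(open("c0.pkl","rb"))
polys=[]
for z in (0,32):
    col=(255,255,0) if z else (0,0,255)
    polys+= [(boxpts(630,-157,-10.5,170,190,z),col),(boxpts(628.5,167,4.5,115,280,z),col)]
for z in (0,28): polys+=[(boxpts(452,374,65,90,60,z),(255,255,0) if z else (0,0,255))]
overlay(s,240,170,240,155,3.3,polys,"os.png"); overlay(d,240,110,180,150,4,polys,"od.png")
E
```

```text
(no output)
```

View pics/os.png

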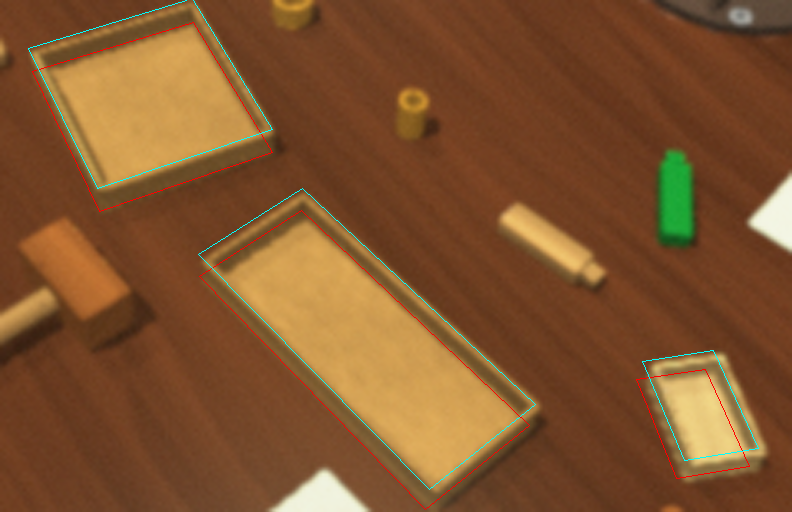

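View pics/od.png

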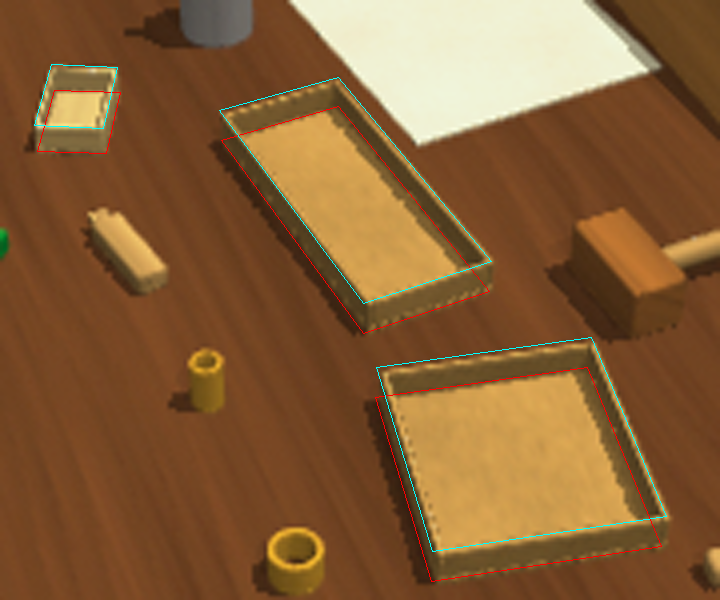

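The overlays fit to within 1–2 px, apart from the parts box in the scene view. My earlier corner picks were slightly biased. I'll move above the box and refine its position with the wrist camera.

```bash
cat >> h.py <<'E'
from scipy.spatial.transform import Rotation as Ro
def inc(x,y,z,yaw):
    """increments for TCP to (x,y,z mm), pointing down, yaw deg"""
    st=env.state(); R=Ro.from_euler("xyz",st["tcp_rot"]); T=Ro.from_euler("xyz",[np.pi,0,np.radians(yaw)])
    d=R.as_matrix().T@(np.array([x,y,z])-st["eef_pos"]); r=(R.inv()*T).as_rotvec(degrees=True)/6
    print("d",d.round(1),"r",r.round(2),"rows",round(np.linalg.norm(d)/41.7,1),round(np.linalg.norm(r)*6/7.16,1),"| t",round(st["t"],2),"pos",st["eef_pos"].round(1),"yaw",np.degrees(st["tcp_rot"][2]).round(1),"op",round(st["opening"],3),"F",st["ft_force"].round(1))
E
python3 - <<'E'
from h import *
import pickle
s,d=pickle.load(open("c0.pkl","rb"))
w=cam("wrist");o,_=ray(w,317,200,True); print("wristcam",o,"axis",ray(w,w["cx"],w["cy"],True)[1])
print("pot S",toplane(s,436,372,0),toplane(d,293,118,0),"mallet",toplane(s,263,255,50),toplane(d,397,178,50))
inc(452,374,360,245)
E
```

```text
wristcam [ 60.67052776 627.50314619 385.32775764] axis [ 0.28505258 -0.06840329 -0.956068  ]
pot S [621.99148652 494.88071067   0.        ] [608.16128489 459.48906966   0.        ] mallet [800.67868834  10.12885801  50.        ] [782.38535013 -40.63896041  50.        ]
d [-354.  -157.1   44.6] r [ -0.    -0.   -13.05] rows 9.3 10.9 | t 0.3 pos [143.6 608.3 404.5] yaw 166.7 op 1.001 F [-0.1  0.9 -0.5]
```

>>> play_rows(increments=[{"dx": -44, "dy": -20, "dz": 5, "rz": -1.2}, {"dx": -88, "dy": -40, "dz": 10, "rz": -2.4}, {"dx": -132, "dy": -60, "dz": 15, "rz": -3.6}, {"dx": -176, "dy": -80, "dz": 20, "rz": -4.8}, {"dx": -220, "dy": -100, "dz": 25, "rz": -6}, {"dx": -264, "dy": -120, "dz": 32, "rz": -7.2}, {"dx": -308, "dy": -140, "dz": 40, "rz": -8.4}, {"dx": -354, "dy": -157, "dz": 44.6, "rz": -9.6}], fingers=1)

```text
invalid input
```

>>> play_rows(increments=[{"rz": -1.2}, {"rz": -2.4}, {"rz": -3.4}, {"rz": -3.9}, {"rz": -4.2}, {"rz": -4.2}])

```text
invalid input
```

```bash
python3 - <<'E'
from h import *
inc(452,374,360,245)
w=cam("wrist"); crop(w,0,0,640,400,1.25,"w1.png")
import pickle; pickle.dump(w,open("w1.pkl","wb"))
o,_=ray(w,317,200,True); print(o)
E
```

```text
d [-354.  -157.1   44.6] r [ -0.    -0.   -13.05] rows 9.3 10.9 | t 0.3 pos [143.6 608.3 404.5] yaw 166.7 op 1.001 F [-0.1  0.9 -0.5]
[ 60.67208135 627.50847698 385.40171178]
```

View pics/w1.png

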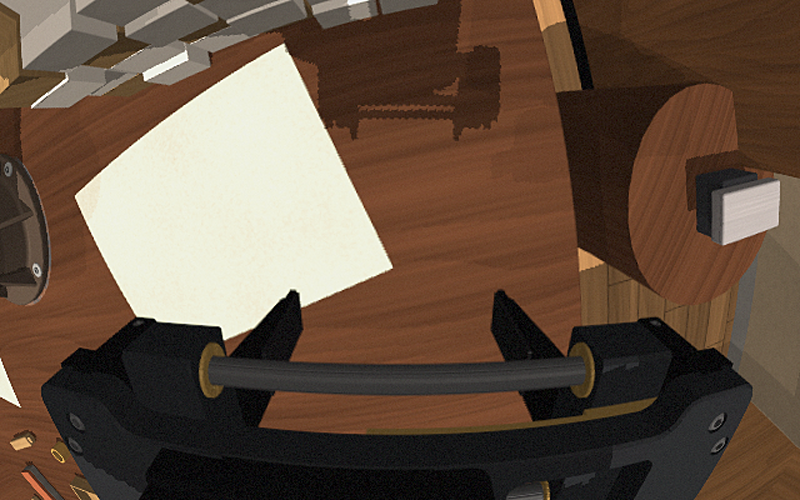

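Both calls were refused as invalid. Rows may need all six keys, so I'll try one small row.

>>> play_rows(increments=[{"dx": -44, "dy": -20, "dz": 5, "rx": 0, "ry": 0, "rz": -1.1}, {"dx": -80, "dy": -36, "dz": 10, "rx": 0, "ry": 0, "rz": -2.2}], fingers=1)

```text
t: 0.52
eef_pos: [208.6, 557.8, 395.1]
tcp_rot: [3.141, 0.0, -3.135]
ft_force: [1.4, -0.1, -0.2]
opening: 1.0
```

```bash
python3 - <<'E'
from h import *
inc(452,374,360,245)
E
```

```text
d [-242.1 -185.5   35.1] r [  0.     0.   -10.77] rows 7.4 9.0 | t 0.52 pos [208.6 557.8 395.1] yaw -179.6 op 1.0 F [ 1.4 -0.1 -0.2]
```

>>> play_rows(increments=[{"dx": -32, "dy": -24, "dz": 5, "rx": 0, "ry": 0, "rz": -1.2}, {"dx": -64, "dy": -49, "dz": 10, "rx": 0, "ry": 0, "rz": -2.4}, {"dx": -96, "dy": -74, "dz": 15, "rx": 0, "ry": 0, "rz": -3.6}, {"dx": -128, "dy": -98, "dz": 20, "rx": 0, "ry": 0, "rz": -4.8}, {"dx": -160, "dy": -122, "dz": 25, "rx": 0, "ry": 0, "rz": -6}, {"dx": -192, "dy": -147, "dz": 30, "rx": 0, "ry": 0, "rz": -7.2}, {"dx": -220, "dy": -168, "dz": 33, "rx": 0, "ry": 0, "rz": -8.4}, {"dx": -242, "dy": -185.5, "dz": 35, "rx": 0, "ry": 0, "rz": -9.6}])

```text
t: 1.18
eef_pos: [453.5, 372.4, 359.8]
tcp_rot: [3.142, 0.0, -2.194]
ft_force: [0.2, 0.6, -0.7]
opening: 1.004
```

```bash
python3 - <<'E'
from h import *
inc(452,374,360,245)
w=cam("wrist"); crop(w,0,0,640,400,1.25,"w2.png")
import pickle; pickle.dump(w,open("w1.pkl","wb"))
o,_=ray(w,317,200,True); print(o)
E
```

```text
d [-0.4  2.1 -0.2] r [ 0.    0.   -1.79] rows 0.1 1.5 | t 1.18 pos [453.5 372.4 359.8] yaw -125.7 op 1.004 F [ 0.2  0.6 -0.7]
[403.06499616 304.76464775 340.60268109]
```

View pics/w2.png

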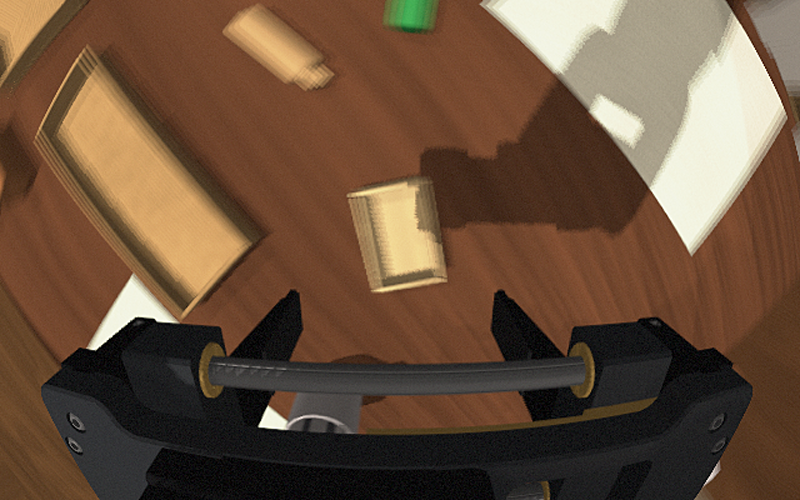

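The picture is blurred because the arm was still moving. I'll finish the turn, let it settle and take another.

>>> play_rows(increments=[{"dx": 0, "dy": 2, "dz": 0, "rx": 0, "ry": 0, "rz": -1}, {"dx": 0, "dy": 2, "dz": 0, "rx": 0, "ry": 0, "rz": -1.8}, {"dx": 0, "dy": 2, "dz": 0, "rx": 0, "ry": 0, "rz": -1.8}, {"dx": 0, "dy": 2, "dz": 0, "rx": 0, "ry": 0, "rz": -1.8}])

```text
t: 1.57
eef_pos: [455.6, 370.7, 359.3]
tcp_rot: [-3.14, 0.0, -1.994]
ft_force: [0.1, -0.1, 0.4]
opening: 1.001
```

```bash
python3 - <<'E'
from h import *
w=cam("wrist"); crop(w,0,0,400,260,2,"w3.png"); 
import pickle; pickle.dump(w,open("w1.pkl","wb"))
inc(452,374,360,245)
E
```

```text
d [-1.4  4.5 -0.6] r [-0.01  0.    0.12] rows 0.1 0.1 | t 1.62 pos [455.5 370.9 359.4] yaw -114.3 op 0.999 F [ 0.1  0.9 -0.1]
```

View pics/w3.png

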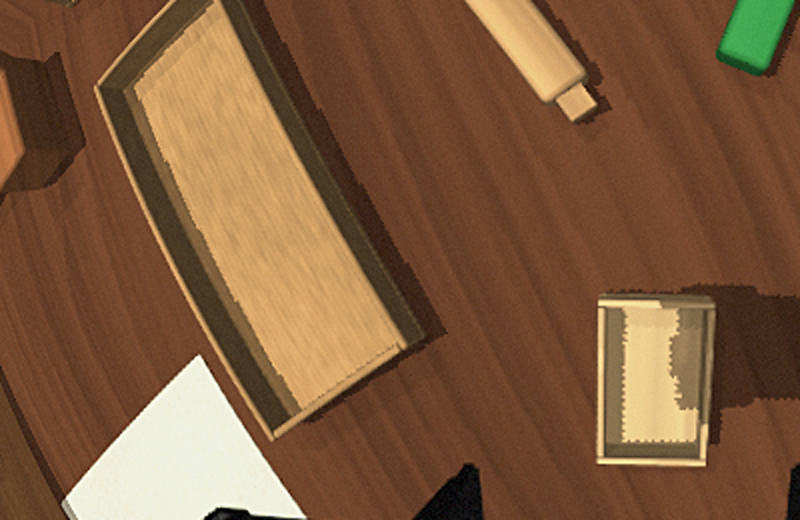

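```bash
python3 - <<'E'
from h import *
import pickle
np.set_printoptions(precision=1,suppress=True)
w=pickle.load(open("w1.pkl","rb"))
W=lambda u,v,z:toplane(w,(u+.5)/2-.5,(v+.5)/2-.5,z,True)[:2]
def quad(n,f,p,z):
    P=np.array([f(*q,z) for q in p]); E=np.roll(P,-1,0)-P; print(n,P.ravel(),"c",P.mean(0),"sides",np.linalg.norm(E,axis=1),"ang",np.degrees(np.arctan2(E[:,1],E[:,0])))
quad("box",W,[(598,297),(714,301),(706,466),(598,464)],28)
print(W(97,88,32),W(275,437,32),W(408,345,32))
E
```

```text
box [453.2 323.5 400.2 349.4 438.5 431.3 491.9 405.8] c [445.9 377.5] sides [59.  90.5 59.2 91. ] ang [ 154.    65.   -25.5 -115.2]
[691.7  39.2] [664.6 312. ] [555.3 302.4]
```

Wrist view: the box is at (446,377), yaw 65°, and its sides measure 59×91, which matches. It differs from the overhead pair by 6 mm, well inside the 17 mm jaw clearance. I'll descend at the midpoint.

```bash
python3 - <<'E'
from h import *
inc(448,376,199,245)
E
```

```text
d [ -1.6   9.2 160.4] r [-0.01  0.    0.12] rows 3.9 0.1 | t 1.62 pos [455.5 370.9 359.4] yaw -114.3 op 0.999 F [ 0.1  0.9 -0.1]
```

>>> play_rows(increments=[{"dx": -1.6, "dy": 9, "dz": 30, "rx": 0, "ry": 0, "rz": 0.1}, {"dx": -1.6, "dy": 9, "dz": 62, "rx": 0, "ry": 0, "rz": 0.1}, {"dx": -1.6, "dy": 9, "dz": 95, "rx": 0, "ry": 0, "rz": 0.1}, {"dx": -1.6, "dy": 9, "dz": 120, "rx": 0, "ry": 0, "rz": 0.1}, {"dx": -1.6, "dy": 9, "dz": 140, "rx": 0, "ry": 0, "rz": 0.1}, {"dx": -1.6, "dy": 9, "dz": 140, "rx": 0, "ry": 0, "rz": 0.1}, {"dx": -1.6, "dy": 9, "dz": 140, "rx": 0, "ry": 0, "rz": 0.1}])

```text
t: 2.2
eef_pos: [447.9, 376.3, 219.1]
tcp_rot: [-3.141, -0.001, -2.006]
ft_force: [-0.0, -0.2, 0.8]
opening: 1.002
```

```bash
python3 - <<'E'
from h import *
w=cam("wrist"); crop(w,130,130,320,200,2.4,"w4.png")
s=cam("scene");d=cam("side"); 
R=Ro.from_euler("xyz",env.state()["tcp_rot"]).as_matrix(); p=env.state()["eef_pos"]
tips=[p+R@np.array([x,47.5*k,190]) for k in(-1,1) for x in (-10,10)]
overlay(s,400,240,110,90,5,[(tips[:2],(0,0,255)),(tips[2:],(0,0,255))],"s4.png")
overlay(d,210,90,100,90,5,[(tips[:2],(0,0,255)),(tips[2:],(0,0,255))],"d4.png")
a=cv2.imread("pics/s4.png");b=cv2.imread("pics/d4.png");cv2.imwrite("pics/sd4.png",cv2.resize(np.hstack([a,b]),None,fx=.76,fy=.76))
inc(448,376,199,245)
E
```

```text
d [ 0.5  0.2 21.9] r [-0.03  0.02  0.02] rows 0.5 0.0 | t 2.35 pos [448.3 376.3 220.9] yaw -114.9 op 1.0 F [ 0.2 -0.2  0.2]
```

View pics/w4.png

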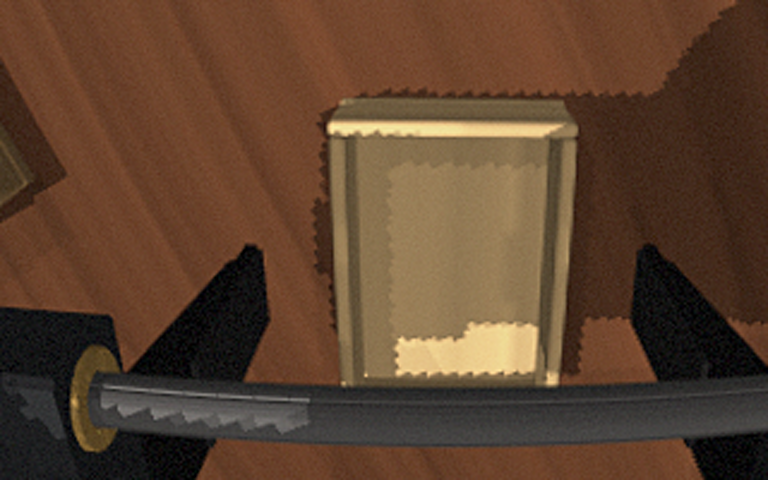

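View pics/sd4.png

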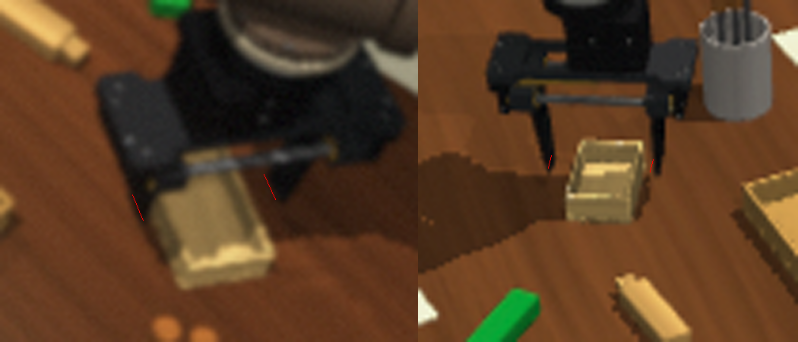

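The box is laterally centred between the fingertips in the wrist view. The overhead views carry a few mm of bias, so I'll rely on the wrist camera. Descending to close.

>>> play_rows(increments=[{"dx": 0, "dy": 0, "dz": 10, "rx": 0, "ry": 0, "rz": 0}, {"dx": 0, "dy": 0, "dz": 20, "rx": 0, "ry": 0, "rz": 0}, {"dx": 0, "dy": 0, "dz": 22, "rx": 0, "ry": 0, "rz": 0}, {"dx": 0, "dy": 0, "dz": 22, "rx": 0, "ry": 0, "rz": 0}])

```text
t: 2.68
eef_pos: [448.2, 376.2, 198.0]
tcp_rot: [-3.14, 0.001, -2.005]
ft_force: [-0.9, 0.4, -0.6]
opening: 0.999
```

>>> play_rows(increments=[{"dx": 0, "dy": 0, "dz": 0, "rx": 0, "ry": 0, "rz": 0}, {"dx": 0, "dy": 0, "dz": 0, "rx": 0, "ry": 0, "rz": 0}, {"dx": 0, "dy": 0, "dz": 0, "rx": 0, "ry": 0, "rz": 0}, {"dx": 0, "dy": 0, "dz": 0, "rx": 0, "ry": 0, "rz": 0}, {"dx": 0, "dy": 0, "dz": 0, "rx": 0, "ry": 0, "rz": 0}, {"dx": 0, "dy": 0, "dz": 0, "rx": 0, "ry": 0, "rz": 0}, {"dx": 0, "dy": 0, "dz": 0, "rx": 0, "ry": 0, "rz": 0}, {"dx": 0, "dy": 0, "dz": 0, "rx": 0, "ry": 0, "rz": 0}], fingers=0)

```text
t: 3.35
eef_pos: [448.2, 376.2, 198.2]
tcp_rot: [-3.14, 0.001, -2.005]
ft_force: [-0.2, 0.1, 0.9]
opening: 0.624
```

>>> play_rows(increments=[{"dx": 0, "dy": 0, "dz": -20, "rx": 0, "ry": 0, "rz": 0}, {"dx": 0, "dy": 0, "dz": -60, "rx": 0, "ry": 0, "rz": 0}, {"dx": 0, "dy": 0, "dz": -100, "rx": 0, "ry": 0, "rz": 0}, {"dx": 0, "dy": 0, "dz": -132, "rx": 0, "ry": 0, "rz": 0}, {"dx": 0, "dy": 0, "dz": -132, "rx": 0, "ry": 0, "rz": 0}])

```text
t: 3.77
eef_pos: [448.4, 376.6, 336.3]
tcp_rot: [-3.135, 0.009, -2.005]
ft_force: [1.3, 0.2, -0.2]
opening: 0.626
```

```bash
python3 - <<'E'
from h import *
inc(600,-130,330,169.5)
E
```

```text
d [ 395.7 -350.7    5.2] r [ 0.    0.11 12.6 ] rows 12.7 10.6 | t 3.77 pos [448.4 376.6 336.3] yaw -114.9 op 0.626 F [ 1.3  0.2 -0.2]
```

>>> play_rows(increments=[{"dx": 20, "dy": -18, "dz": 0, "rx": 0, "ry": 0, "rz": 0.8}, {"dx": 50, "dy": -44, "dz": 0, "rx": 0, "ry": 0, "rz": 1.9}, {"dx": 80, "dy": -71, "dz": 0, "rx": 0, "ry": 0, "rz": 3}, {"dx": 110, "dy": -97, "dz": 0, "rx": 0, "ry": 0, "rz": 4.1}, {"dx": 140, "dy": -124, "dz": 0, "rx": 0, "ry": 0, "rz": 5.2}, {"dx": 170, "dy": -150, "dz": 0, "rx": 0, "ry": 0, "rz": 6.3}, {"dx": 200, "dy": -177, "dz": 0, "rx": 0, "ry": 0, "rz": 7.4}, {"dx": 230, "dy": -204, "dz": 0, "rx": 0, "ry": 0, "rz": 8.4}])

```text
t: 4.43
eef_pos: [536.7, 80.1, 335.3]
tcp_rot: [3.139, 0.011, -2.891]
ft_force: [0.9, 0.6, -0.9]
opening: 0.63
```

```bash
python3 - <<'E'
from h import *
inc(600,-130,330,169.5)
E
```

```text
d [  -9.1 -219.3    4.8] r [0.05 0.09 4.15] rows 5.3 3.5 | t 4.43 pos [536.7  80.1 335.3] yaw -165.6 op 0.63 F [ 0.9  0.6 -0.9]
```

>>> play_rows(increments=[{"dx": -1, "dy": -35, "dz": 1, "rx": 0, "ry": 0, "rz": 0.8}, {"dx": -3, "dy": -72, "dz": 2, "rx": 0, "ry": 0, "rz": 1.8}, {"dx": -5, "dy": -109, "dz": 3, "rx": 0, "ry": 0, "rz": 2.8}, {"dx": -6, "dy": -146, "dz": 4, "rx": 0, "ry": 0, "rz": 3.6}, {"dx": -8, "dy": -183, "dz": 5, "rx": 0, "ry": 0, "rz": 4.15}, {"dx": -9, "dy": -219, "dz": 5, "rx": 0, "ry": 0.1, "rz": 4.15}, {"dx": -9, "dy": -219, "dz": 5, "rx": 0, "ry": 0.1, "rz": 4.15}, {"dx": -9, "dy": -219, "dz": 5, "rx": 0, "ry": 0.1, "rz": 4.15}])

```text
t: 5.1
eef_pos: [599.8, -131.4, 328.8]
tcp_rot: [3.137, -0.003, 2.955]
ft_force: [-1.2, 0.4, -0.8]
opening: 0.63
```

```bash
python3 - <<'E'
from h import *
w=cam("wrist"); crop(w,0,0,640,400,1.25,"w5.png")
import pickle; pickle.dump(w,open("w5.pkl","wb"))
inc(600,-130,330,169.5)
E
```

```text
d [-0.4  0.2 -1. ] r [ 0.05 -0.03 -0.02] rows 0.0 0.0 | t 5.15 pos [ 599.6 -130.1  329. ] yaw 169.4 op 0.631 F [-0.1  0.9 -1.3]
```

View pics/w5.png

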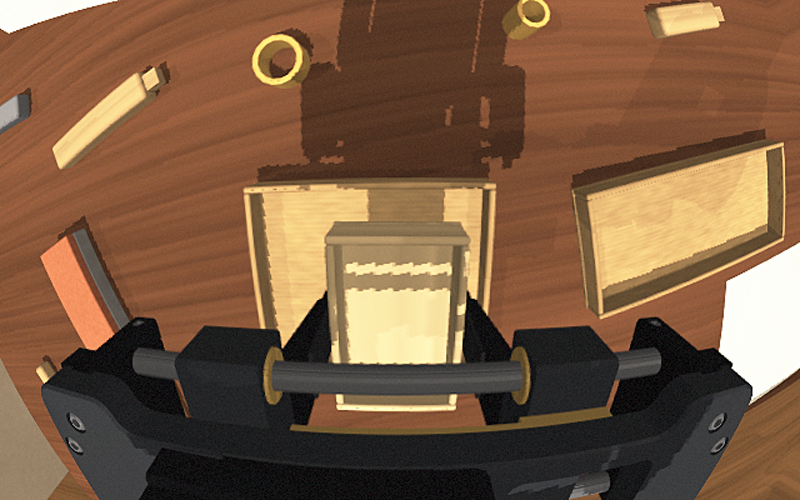

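```bash
python3 - <<'E'
import pickle
from h import *
w=pickle.load(open("w5.pkl","rb"))
crop(w,180,0,260,200,3,"w5a.png"); crop(w,440,0,200,260,3,"w5b.png"); crop(w,20,40,140,110,4,"w5c.png")
E
```

```text
(no output)
```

View pics/w5a.png

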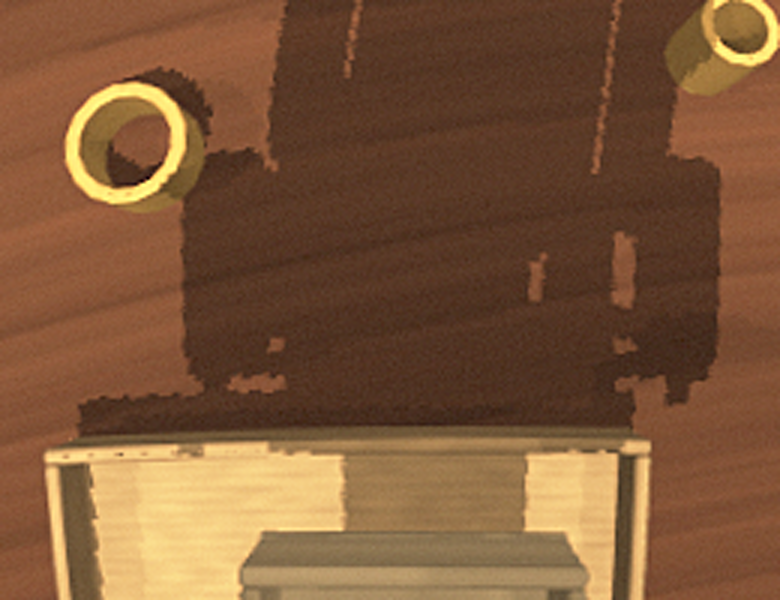

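View pics/w5b.png

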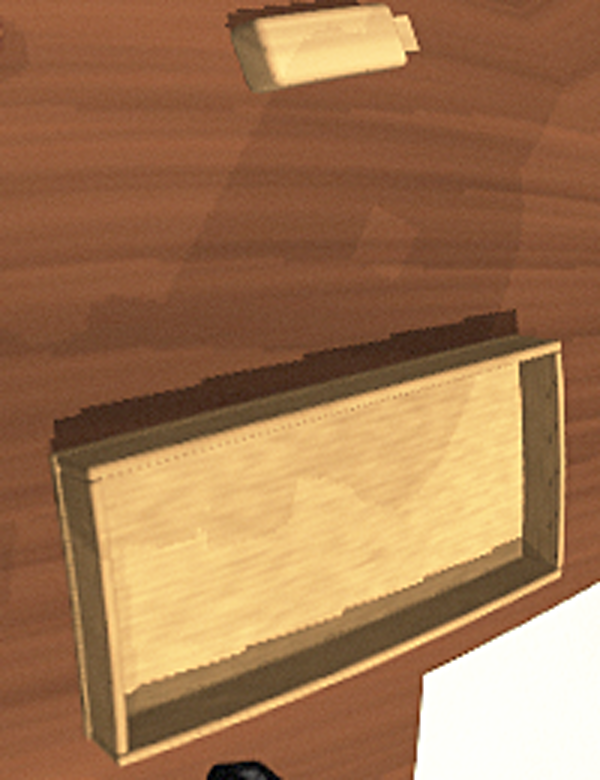

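View pics/w5c.png

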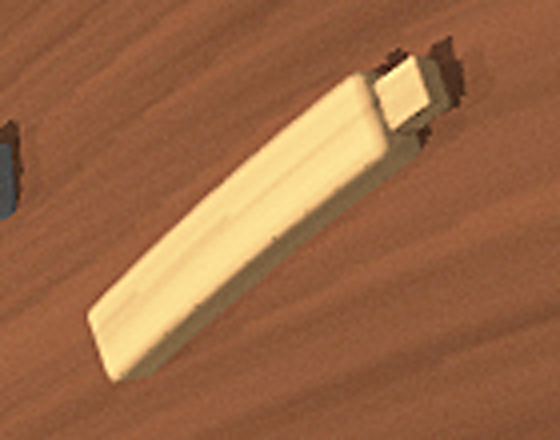

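```bash
python3 - <<'E'
from h import *
import pickle
np.set_printoptions(precision=1,suppress=True)
w=pickle.load(open("w5.pkl","rb"))
def F(u0,v0,s): return lambda u,v,z:toplane(w,(u+.5)/s-.5+u0,(v+.5)/s-.5+v0,z,True)[:2]
A=F(180,0,3);B=F(440,0,3);C=F(20,40,4)
def quad(n,f,p,z):
    P=np.array([f(*q,z) for q in p]); E=np.roll(P,-1,0)-P; print(n,P.ravel(),"c",P.mean(0),"sides",np.linalg.norm(E,axis=1),"ang",np.degrees(np.arctan2(E[:,1],E[:,0])))
p,q=A(46,452,32),A(649,446,32); v=q-p; L=np.linalg.norm(v); n=np.array([v[1],-v[0]])/L
print("wide near",p,q,L,"yaw of y axis",np.degrees(np.arctan2(v[1],v[0])),"centre",(p+q)/2+n*85)
p,q=A(243,570,159),A(586,570,159); v=q-p; n=np.array([v[1],-v[0]])/np.linalg.norm(v); print("heldbox",p,q,np.linalg.norm(v),np.degrees(np.arctan2(v[1],v[0])),"c",(p+q)/2+n*45)
quad("long",B,[(90,470),(563,343),(560,578),(122,765)],32)
print("wf",A(127,143,28),"diam",A(66,143,28)-A(188,143,28)); print("nf",A(741,28,42),A(703,28,42)-A(778,28,42))
quad("lh",C,[(362,75),(388,145),(115,380),(88,317)],22)
quad("sh",B,[(270,22),(388,8),(406,62),(275,83)],22)
print(env.state()["eef_pos"])
E
```

```text
wide near [ 528.5 -234.6] [563.1 -49.6] 188.27583712878206 yaw of y axis 79.41060920512022 centre [ 629.4 -157.7]
heldbox [ 550.1 -150.8] [560.9 -93.5] 58.26475032936299 79.2735577660368 c [ 599.7 -130.5]
long [582.2  25.8 556.6 306.2 670.1 312.6 694.9  37.1] c [626.  170.4] sides [281.5 113.6 276.5 113.2] ang [  95.2    3.2  -84.9 -174.3]
wf [ 439.4 -189. ] diam [-11.3 -38.3]
nf [438.3  -0.3] [ -0.9 -24.6]
lh [ 405.5 -317.8  427.9 -312.5  456.5 -440.7  433.3 -448.4] c [ 430.8 -379.9] sides [ 23.  131.4  24.4 133.5] ang [  13.3  -77.4 -161.8  102. ]
sh [426.5 140.8 412.9 214.2 436.  218.2 450.9 136.3] c [431.6 177.4] sides [74.7 23.5 83.3 24.9] ang [100.5   9.8 -79.7 169.6]
[ 599.6 -130.1  329. ]
```

Measurements from the wrist view:

| Item | Position | Yaw |
|---|---|---|
| Wide carton | (629.5,-157.5) | -10.6° |
| Long carton | (626,170) | 5° |
| Wide ferrule | (440,-189) | – |
| Narrow ferrule | (438,0) | – |

The held box is centred on the TCP. I'll place it at carton y=+40.

```bash
python3 - <<'E'
from h import *
inc(637,-118,204,169.4)
E
```

```text
d [-34.9  18.2 125. ] r [ 0.05 -0.03  0.  ] rows 3.1 0.0 | t 5.15 pos [ 599.6 -130.1  329. ] yaw 169.4 op 0.631 F [-0.1  0.9 -1.3]
```

>>> play_rows(increments=[{"dx": -18, "dy": 9, "dz": 5, "rx": 0, "ry": 0, "rz": 0}, {"dx": -35, "dy": 18, "dz": 20, "rx": 0, "ry": 0, "rz": 0}, {"dx": -35, "dy": 18, "dz": 45, "rx": 0, "ry": 0, "rz": 0}, {"dx": -35, "dy": 18, "dz": 70, "rx": 0, "ry": 0, "rz": 0}, {"dx": -35, "dy": 18, "dz": 85, "rx": 0, "ry": 0, "rz": 0}, {"dx": -35, "dy": 18, "dz": 85, "rx": 0, "ry": 0, "rz": 0}, {"dx": -35, "dy": 18, "dz": 85, "rx": 0, "ry": 0, "rz": 0}])

```text
t: 5.73
eef_pos: [637.0, -117.2, 243.7]
tcp_rot: [3.136, -0.004, 2.958]
ft_force: [0.7, 0.4, -0.0]
opening: 0.629
```

```bash
python3 - <<'E'
from h import *
inc(637,-118,204,169.4)
w=cam("wrist"); crop(w,130,80,360,250,2.1,"w6.png")
E
```

```text
d [-0.3 -1.  39.7] r [ 0.05 -0.04  0.01] rows 1.0 0.1 | t 5.73 pos [ 637.  -117.2  243.7] yaw 169.5 op 0.629 F [ 0.7  0.4 -0. ]
```

View pics/w6.png

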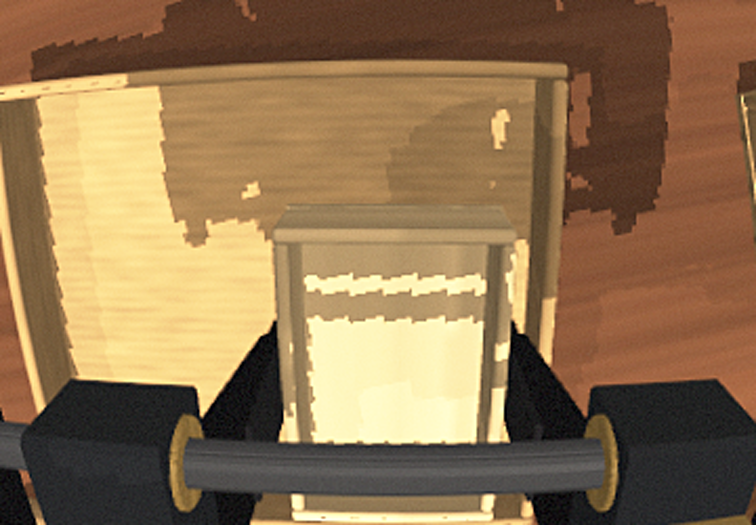

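The box is over the carton with a gap to the right wall. Lowering.

>>> play_rows(increments=[{"dx": 0, "dy": -2, "dz": 15, "rx": 0, "ry": 0, "rz": 0}, {"dx": 0, "dy": -2, "dz": 28, "rx": 0, "ry": 0, "rz": 0}, {"dx": 0, "dy": -2, "dz": 36, "rx": 0, "ry": 0, "rz": 0}, {"dx": 0, "dy": -2, "dz": 39, "rx": 0, "ry": 0, "rz": 0}, {"dx": 0, "dy": -2, "dz": 39.5, "rx": 0, "ry": 0, "rz": 0}, {"dx": 0, "dy": -2, "dz": 39.5, "rx": 0, "ry": 0, "rz": 0}])

```text
t: 6.28
eef_pos: [637.0, -119.3, 205.4]
tcp_rot: [3.137, -0.002, 2.958]
ft_force: [-1.0, -0.7, -0.9]
opening: 0.628
```

```bash
python3 - <<'E'
from h import *
inc(637,-118,204,169.4)
E
```

```text
d [0.2 1.2 1.4] r [ 0.05 -0.02  0.01] rows 0.0 0.0 | t 6.28 pos [ 637.  -119.3  205.4] yaw 169.5 op 0.628 F [-1.  -0.7 -0.9]
```

>>> play_rows(increments=[{"dx": 0, "dy": 0, "dz": 1, "rx": 0, "ry": 0, "rz": 0}, {"dx": 0, "dy": 0, "dz": 2, "rx": 0, "ry": 0, "rz": 0}, {"dx": 0, "dy": 0, "dz": 2, "rx": 0, "ry": 0, "rz": 0}])

```text
t: 6.53
eef_pos: [637.0, -119.3, 203.6]
tcp_rot: [3.137, -0.002, 2.958]
ft_force: [0.9, 0.4, -0.7]
opening: 0.627
```

>>> play_rows(increments=[{"dx": 0, "dy": 0, "dz": 0, "rx": 0, "ry": 0, "rz": 0}, {"dx": 0, "dy": 0, "dz": 0, "rx": 0, "ry": 0, "rz": 0}, {"dx": 0, "dy": 0, "dz": 0, "rx": 0, "ry": 0, "rz": 0}, {"dx": 0, "dy": 0, "dz": 0, "rx": 0, "ry": 0, "rz": 0}], fingers=0.71)

```text
t: 6.87
eef_pos: [637.0, -119.3, 203.7]
tcp_rot: [3.137, -0.002, 2.958]
ft_force: [0.3, -0.1, -0.1]
opening: 0.706
```

>>> play_rows(increments=[{"dx": 0, "dy": 0, "dz": -20, "rx": 0, "ry": 0, "rz": 0}, {"dx": 0, "dy": 0, "dz": -60, "rx": 0, "ry": 0, "rz": 0}, {"dx": 0, "dy": 0, "dz": -90, "rx": 0, "ry": 0, "rz": 0}, {"dx": 0, "dy": 0, "dz": -100, "rx": 0, "ry": 0, "rz": 0}, {"dx": 0, "dy": 0, "dz": -100, "rx": 0, "ry": 0, "rz": 0}])

```text
t: 7.28
eef_pos: [637.3, -119.8, 306.7]
tcp_rot: [3.137, 0.003, 2.958]
ft_force: [0.3, -0.2, -0.5]
opening: 0.711
```

```bash
python3 - <<'E'
from h import *
w=cam("wrist"); crop(w,130,80,360,250,2.1,"w7.png")
import pickle; pickle.dump(w,open("w7.pkl","wb"))
inc(439,0,300,169.4)
E
```

```text
d [216.5  81.5   4.9] r [0.04 0.   0.01] rows 5.5 0.0 | t 7.33 pos [ 637.  -119.7  304.5] yaw 169.5 op 0.706 F [ 0.  -1.  -1.4]
```

View pics/w7.png

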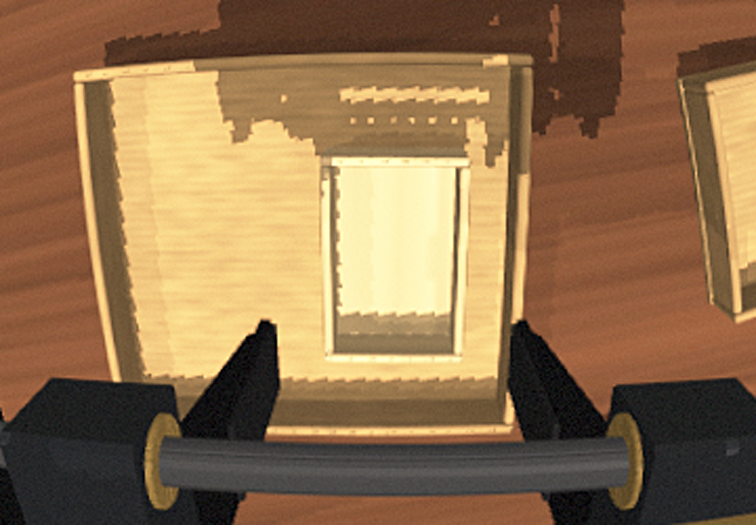

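The parts box sits square on the carton floor, at crop (395,258). Measuring it, then on to the narrow ferrule.

```bash
python3 - <<'E'
from h import *
import pickle
w=pickle.load(open("w7.pkl","rb"))
P=np.array([toplane(w,(u+.5)/2.1-.5+130,(v+.5)/2.1-.5+80,33,True)[:2] for u,v in [(320,157),(469,157),(463,360),(322,357)]])
E=np.roll(P,-1,0)-P; print(P.mean(0),np.linalg.norm(E,axis=1),np.degrees(np.arctan2(E[:,1],E[:,0])))
a=np.radians(-10.6);R=np.array([[np.cos(a),-np.sin(a)],[np.sin(a),np.cos(a)]]);print("in carton",R.T@(P.mean(0)-[629.5,-157.5]))
inc(439,0,320,79.4)
E
```

```text
[ 634.91255761 -118.48542355] [58.95019036 88.68149565 61.55193092 87.15524627] [  79.46192307  -10.19846892 -101.9800827   168.10978348]
in carton [-1.85658983 39.34445361]
d [216.5  81.6 -15.1] r [ 0.04 -0.03 15.01] rows 5.6 12.6 | t 7.33 pos [ 637.  -119.7  304.5] yaw 169.5 op 0.706 F [ 0.  -1.  -1.4]
```

>>> play_rows(increments=[{"dx": 25, "dy": 10, "dz": -10, "rx": 0, "ry": 0, "rz": 1.1}, {"dx": 54, "dy": 20, "dz": -15, "rx": 0, "ry": 0, "rz": 2.2}, {"dx": 82, "dy": 31, "dz": -15, "rx": 0, "ry": 0, "rz": 3.3}, {"dx": 110, "dy": 42, "dz": -15, "rx": 0, "ry": 0, "rz": 4.4}, {"dx": 138, "dy": 53, "dz": -15, "rx": 0, "ry": 0, "rz": 5.5}, {"dx": 166, "dy": 64, "dz": -15, "rx": 0, "ry": 0, "rz": 6.6}, {"dx": 194, "dy": 75, "dz": -15, "rx": 0, "ry": 0, "rz": 7.7}, {"dx": 216, "dy": 81.5, "dz": -15, "rx": 0, "ry": 0, "rz": 8.8}], fingers=1)

```text
t: 8.0
eef_pos: [437.3, 0.9, 318.3]
tcp_rot: [-3.142, -0.006, 2.031]
ft_force: [0.4, 0.1, 0.3]
opening: 1.0
```

>>> play_rows(increments=[{"dx": 0, "dy": 0, "dz": 0, "rx": 0, "ry": 0, "rz": 1.1}, {"dx": 0, "dy": 0, "dz": 0, "rx": 0, "ry": 0, "rz": 2.2}, {"dx": 0, "dy": 0, "dz": 0, "rx": 0, "ry": 0, "rz": 3.3}, {"dx": 0, "dy": 0, "dz": 0, "rx": 0, "ry": 0, "rz": 4.4}, {"dx": 0, "dy": 0, "dz": 0, "rx": 0, "ry": 0, "rz": 5.5}, {"dx": 0, "dy": 0, "dz": 0, "rx": 0, "ry": 0, "rz": 6.2}, {"dx": 0, "dy": 0, "dz": 0, "rx": 0, "ry": 0, "rz": 6.2}, {"dx": 0, "dy": 0, "dz": 0, "rx": 0, "ry": 0, "rz": 6.2}])

```text
t: 8.67
eef_pos: [437.1, 0.8, 317.2]
tcp_rot: [-3.136, -0.005, 1.384]
ft_force: [0.3, -0.3, 0.5]
opening: 1.0
```

```bash
python3 - <<'E'
from h import *
w=cam("wrist"); crop(w,0,0,640,400,1.25,"w8.png")
import pickle; pickle.dump(w,open("w8.pkl","wb"))
inc(439,0,208,79.4)
E
```

```text
d [ -1.    2.6 109.4] r [-0.05 -0.04 -0.01] rows 2.6 0.1 | t 8.72 pos [437.1   0.8 317.4] yaw 79.3 op 0.996 F [-0.3 -0.8  0.5]
```

View pics/w8.png

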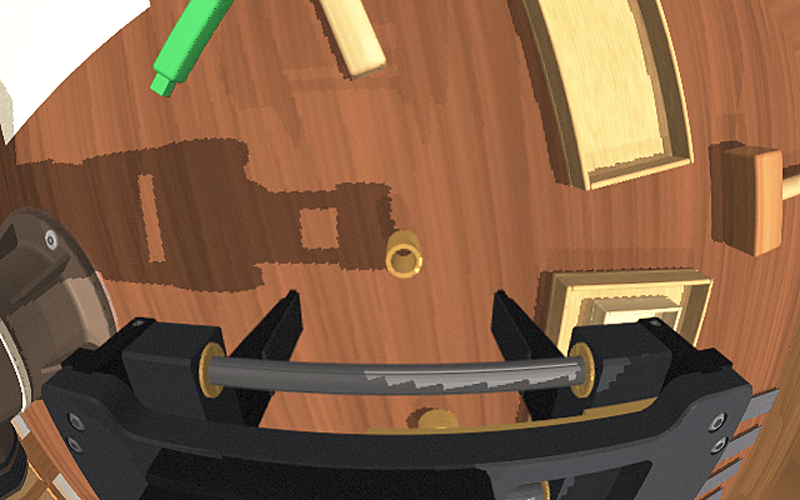

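```bash
python3 - <<'E'
from h import *
import pickle
w=pickle.load(open("w8.pkl","rb"))
p=toplane(w,(404.5)/1.25-.5,(261.5)/1.25-.5,42,True); print(p)
inc(p[0],p[1],208,79.4)
E
```

```text
[438.55478076  -1.07271389  42.        ]
d [ -2.1   2.4 109.4] r [-0.05 -0.04 -0.01] rows 2.6 0.1 | t 8.72 pos [437.1   0.8 317.4] yaw 79.3 op 0.996 F [-0.3 -0.8  0.5]
```

The ferrule is at (438.5,-1), in agreement with the earlier measurement. Descending and gripping.

>>> play_rows(increments=[{"dx": -2, "dy": 2.4, "dz": 20, "rx": 0, "ry": 0, "rz": 0}, {"dx": -2, "dy": 2.4, "dz": 50, "rx": 0, "ry": 0, "rz": 0}, {"dx": -2, "dy": 2.4, "dz": 80, "rx": 0, "ry": 0, "rz": 0}, {"dx": -2, "dy": 2.4, "dz": 100, "rx": 0, "ry": 0, "rz": 0}, {"dx": -2, "dy": 2.4, "dz": 108, "rx": 0, "ry": 0, "rz": 0}, {"dx": -2, "dy": 2.4, "dz": 109, "rx": 0, "ry": 0, "rz": 0}, {"dx": -2, "dy": 2.4, "dz": 109, "rx": 0, "ry": 0, "rz": 0}])

```text
t: 9.3
eef_pos: [438.7, -1.0, 208.4]
tcp_rot: [-3.135, -0.005, 1.385]
ft_force: [-0.3, 0.3, 0.9]
opening: 1.0
```

>>> play_rows(increments=[{"dx": 0, "dy": 0, "dz": 0, "rx": 0, "ry": 0, "rz": 0}, {"dx": 0, "dy": 0, "dz": 0, "rx": 0, "ry": 0, "rz": 0}, {"dx": 0, "dy": 0, "dz": 0, "rx": 0, "ry": 0, "rz": 0}, {"dx": 0, "dy": 0, "dz": 0, "rx": 0, "ry": 0, "rz": 0}, {"dx": 0, "dy": 0, "dz": 0, "rx": 0, "ry": 0, "rz": 0}, {"dx": 0, "dy": 0, "dz": 0, "rx": 0, "ry": 0, "rz": 0}, {"dx": 0, "dy": 0, "dz": 0, "rx": 0, "ry": 0, "rz": 0}, {"dx": 0, "dy": 0, "dz": 0, "rx": 0, "ry": 0, "rz": 0}], fingers=0)

```text
t: 9.97
eef_pos: [438.7, -1.0, 208.5]
tcp_rot: [-3.135, -0.005, 1.385]
ft_force: [0.5, 0.2, -0.2]
opening: 0.497
```

>>> play_rows(increments=[{"dx": 0, "dy": 0, "dz": -20, "rx": 0, "ry": 0, "rz": 0}, {"dx": 0, "dy": 0, "dz": -50, "rx": 0, "ry": 0, "rz": 0}, {"dx": 0, "dy": 0, "dz": -90, "rx": 0, "ry": 0, "rz": 0}, {"dx": 0, "dy": 0, "dz": -90, "rx": 0, "ry": 0, "rz": 0}])

```text
t: 10.3
eef_pos: [439.8, -1.5, 303.5]
tcp_rot: [3.141, -0.005, 1.386]
ft_force: [0.7, 0.0, 0.4]
opening: 0.216
```

```bash
python3 - <<'E'
from h import *
inc(635,-118.5,290,79.4)
E
```

```text
d [-79.2 213.4  13.4] r [ 0.01 -0.05 -0.  ] rows 5.5 0.0 | t 10.3 pos [439.8  -1.5 303.5] yaw 79.4 op 0.216 F [0.7 0.  0.4]
```

I lifted before the slow fingers had finished closing. Checking where the ferrule is.

```bash
python3 - <<'E'
from h import *
w=cam("wrist"); crop(w,0,0,640,400,1.25,"w9.png")
import pickle; pickle.dump(w,open("w9.pkl","wb")); print(env.state()["opening"])
E
```

```text
0.17359492218176825
```

View pics/w9.png

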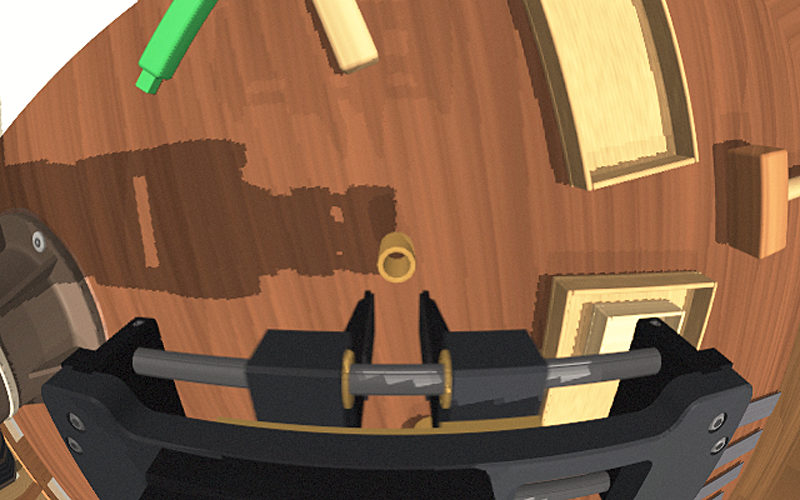

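The ferrule is still standing at (397,264), undisturbed. I'll open to 0.55 and try again.

```bash
python3 - <<'E'
from h import *
import pickle
w=pickle.load(open("w9.pkl","rb"))
p=toplane(w,(397.5)/1.25-.5,(264.5)/1.25-.5,42,True); print(p)
inc(438.6,-1,208,79.4)
E
```

```text
[ 4.38804861e+02 -4.16583378e-01  4.20000000e+01]
d [-0.1 -0.9 93.2] r [-0.   -0.05 -0.  ] rows 2.2 0.0 | t 10.35 pos [439.4  -1.5 301.2] yaw 79.4 op 0.174 F [-0.1 -0.3 -0.3]
```

>>> play_rows(increments=[{"dx": 0, "dy": 0, "dz": 0, "rx": 0, "ry": 0, "rz": 0}, {"dx": 0, "dy": 0, "dz": 0, "rx": 0, "ry": 0, "rz": 0}, {"dx": 0, "dy": 0, "dz": 0, "rx": 0, "ry": 0, "rz": 0}, {"dx": 0, "dy": 0, "dz": 0, "rx": 0, "ry": 0, "rz": 0}, {"dx": 0, "dy": 0, "dz": 0, "rx": 0, "ry": 0, "rz": 0}, {"dx": 0, "dy": 0, "dz": 0, "rx": 0, "ry": 0, "rz": 0}], fingers=0.6)

```text
t: 10.85
eef_pos: [439.5, -1.5, 300.7]
tcp_rot: [-3.14, -0.005, 1.385]
ft_force: [0.1, -0.6, -0.8]
opening: 0.536
```

```bash
python3 - <<'E'
from h import *
inc(438.6,-1,208,79.4)
E
```

```text
d [-0.1 -0.8 92.7] r [-0.01 -0.04 -0.  ] rows 2.2 0.0 | t 10.85 pos [439.5  -1.5 300.7] yaw 79.4 op 0.536 F [ 0.1 -0.6 -0.8]
```

>>> play_rows(increments=[{"dx": 0, "dy": -0.8, "dz": 20, "rx": 0, "ry": 0, "rz": 0}, {"dx": 0, "dy": -0.8, "dz": 45, "rx": 0, "ry": 0, "rz": 0}, {"dx": 0, "dy": -0.8, "dz": 70, "rx": 0, "ry": 0, "rz": 0}, {"dx": 0, "dy": -0.8, "dz": 88, "rx": 0, "ry": 0, "rz": 0}, {"dx": 0, "dy": -0.8, "dz": 92.5, "rx": 0, "ry": 0, "rz": 0}, {"dx": 0, "dy": -0.8, "dz": 92.5, "rx": 0, "ry": 0, "rz": 0}, {"dx": 0, "dy": -0.8, "dz": 92.5, "rx": 0, "ry": 0, "rz": 0}])

```text
t: 11.43
eef_pos: [438.8, -0.9, 208.5]
tcp_rot: [-3.14, -0.005, 1.386]
ft_force: [0.5, 0.3, 0.1]
opening: 0.601
```

>>> play_rows(increments=[{"dx": 0, "dy": 0, "dz": 0, "rx": 0, "ry": 0, "rz": 0}, {"dx": 0, "dy": 0, "dz": 0, "rx": 0, "ry": 0, "rz": 0}, {"dx": 0, "dy": 0, "dz": 0, "rx": 0, "ry": 0, "rz": 0}, {"dx": 0, "dy": 0, "dz": 0, "rx": 0, "ry": 0, "rz": 0}, {"dx": 0, "dy": 0, "dz": 0, "rx": 0, "ry": 0, "rz": 0}, {"dx": 0, "dy": 0, "dz": 0, "rx": 0, "ry": 0, "rz": 0}, {"dx": 0, "dy": 0, "dz": 0, "rx": 0, "ry": 0, "rz": 0}, {"dx": 0, "dy": 0, "dz": 0, "rx": 0, "ry": 0, "rz": 0}], fingers=0)

```text
t: 12.1
eef_pos: [438.9, -0.9, 208.8]
tcp_rot: [-3.14, -0.005, 1.386]
ft_force: [-0.2, -0.0, 6.8]
opening: 0.265
```

>>> play_rows(increments=[{"dx": 0, "dy": 0, "dz": 0, "rx": 0, "ry": 0, "rz": 0}, {"dx": 0, "dy": 0, "dz": 0, "rx": 0, "ry": 0, "rz": 0}, {"dx": 0, "dy": 0, "dz": -20, "rx": 0, "ry": 0, "rz": 0}, {"dx": 0, "dy": 0, "dz": -50, "rx": 0, "ry": 0, "rz": 0}, {"dx": 0, "dy": 0, "dz": -80, "rx": 0, "ry": 0, "rz": 0}, {"dx": 0, "dy": 0, "dz": -90, "rx": 0, "ry": 0, "rz": 0}, {"dx": 0, "dy": 0, "dz": -90, "rx": 0, "ry": 0, "rz": 0}])

```text
t: 12.68
eef_pos: [439.0, -1.3, 300.8]
tcp_rot: [3.138, -0.005, 1.386]
ft_force: [-0.1, -0.6, -0.7]
opening: 0.264
```

```bash
python3 - <<'E'
from h import *
inc(635,-118.5,290,79.4)
E
```

```text
d [-79.1 214.2  11.1] r [ 0.03 -0.05 -0.  ] rows 5.5 0.0 | t 12.68 pos [439.   -1.3 300.8] yaw 79.4 op 0.264 F [-0.1 -0.6 -0.7]
```

Gripped: the opening is 0.264, about 25 mm. Moving over the parts box.

>>> play_rows(increments=[{"dx": -10, "dy": 27, "dz": 0, "rx": 0, "ry": 0, "rz": 0}, {"dx": -23, "dy": 62, "dz": 0, "rx": 0, "ry": 0, "rz": 0}, {"dx": -37, "dy": 99, "dz": 0, "rx": 0, "ry": 0, "rz": 0}, {"dx": -51, "dy": 137, "dz": 0, "rx": 0, "ry": 0, "rz": 0}, {"dx": -65, "dy": 175, "dz": 3, "rx": 0, "ry": 0, "rz": 0}, {"dx": -76, "dy": 205, "dz": 6, "rx": 0, "ry": 0, "rz": 0}, {"dx": -79, "dy": 214, "dz": 11, "rx": 0, "ry": 0, "rz": 0}, {"dx": -79, "dy": 214, "dz": 11, "rx": 0, "ry": 0, "rz": 0}])

```text
t: 13.35
eef_pos: [635.8, -119.5, 286.9]
tcp_rot: [3.141, -0.005, 1.384]
ft_force: [-0.8, 0.2, -1.2]
opening: 0.263
```

```bash
python3 - <<'E'
from h import *
inc(635,-118.5,217,79.4)
w=cam("wrist"); crop(w,130,80,400,250,2,"w10.png")
E
```

```text
d [ 0.5 -1.  69.9] r [ 0.   -0.05 -0.01] rows 1.7 0.0 | t 13.35 pos [ 635.8 -119.5  286.9] yaw 79.3 op 0.263 F [-0.8  0.2 -1.2]
```

View pics/w10.png

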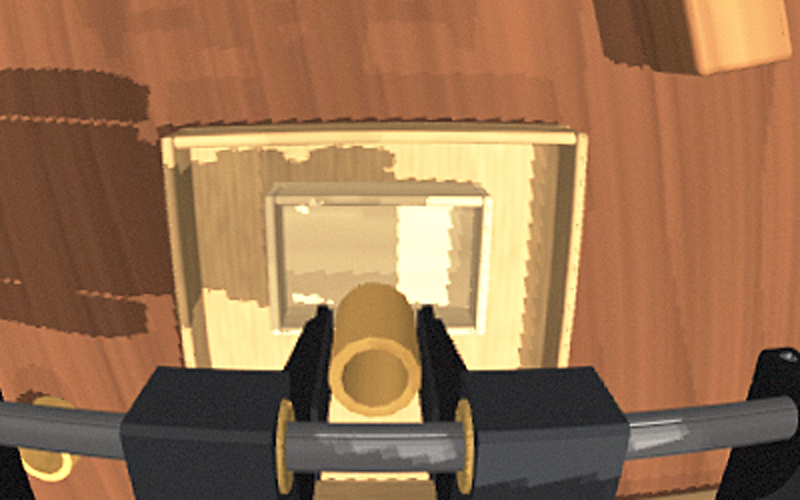

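>>> play_rows(increments=[{"dx": 0, "dy": -1, "dz": 15, "rx": 0, "ry": 0, "rz": 0}, {"dx": 0, "dy": -1, "dz": 35, "rx": 0, "ry": 0, "rz": 0}, {"dx": 0, "dy": -1, "dz": 52, "rx": 0, "ry": 0, "rz": 0}, {"dx": 0, "dy": -1, "dz": 63, "rx": 0, "ry": 0, "rz": 0}, {"dx": 0, "dy": -1, "dz": 67, "rx": 0, "ry": 0, "rz": 0}, {"dx": 0, "dy": -1, "dz": 68.5, "rx": 0, "ry": 0, "rz": 0}, {"dx": 0, "dy": -1, "dz": 69.5, "rx": 0, "ry": 0, "rz": 0}, {"dx": 0, "dy": -1, "dz": 69.5, "rx": 0, "ry": 0, "rz": 0}])

```text
t: 14.07
eef_pos: [633.7, -117.9, 218.7]
tcp_rot: [3.141, -0.005, 1.385]
ft_force: [-0.3, 0.6, -0.7]
opening: 0.264
```

```bash
python3 - <<'E'
from h import *
inc(635,-118.5,217,79.4)
w=cam("wrist"); crop(w,130,80,400,250,2,"w11.png")
E
```

```text
d [-0.4  1.4  1.7] r [ 0.   -0.05 -0.01] rows 0.1 0.0 | t 14.07 pos [ 633.7 -117.9  218.7] yaw 79.4 op 0.264 F [-0.3  0.6 -0.7]
```

View pics/w11.png

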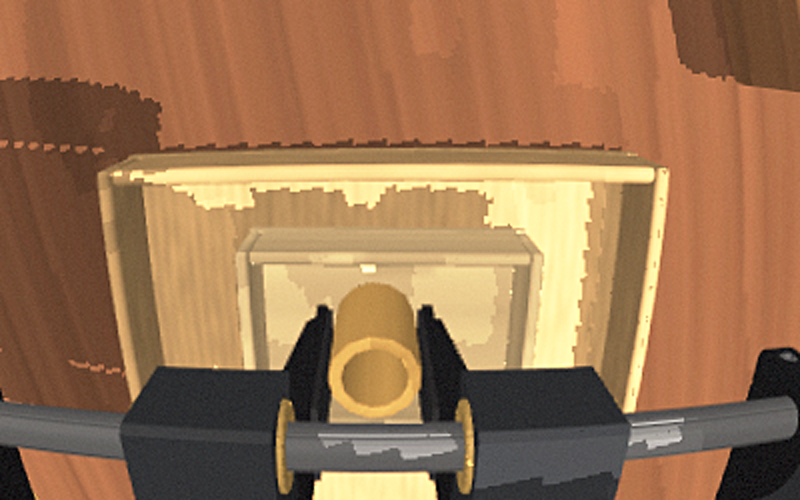

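The ferrule is centred in the box, about 1 mm above its floor. Lowering a touch and releasing partway.

>>> play_rows(increments=[{"dx": 0, "dy": 0, "dz": 0.8, "rx": 0, "ry": 0, "rz": 0}, {"dx": 0, "dy": 0, "dz": 1.3, "rx": 0, "ry": 0, "rz": 0}, {"dx": 0, "dy": 0, "dz": 1.3, "rx": 0, "ry": 0, "rz": 0}])

```text
t: 14.37
eef_pos: [633.8, -118.0, 217.8]
tcp_rot: [3.141, -0.005, 1.385]
ft_force: [0.8, 0.3, 1.4]
opening: 0.266
```

>>> play_rows(increments=[{"dx": 0, "dy": 0, "dz": 0, "rx": 0, "ry": 0, "rz": 0}, {"dx": 0, "dy": 0, "dz": 0, "rx": 0, "ry": 0, "rz": 0}, {"dx": 0, "dy": 0, "dz": 0, "rx": 0, "ry": 0, "rz": 0}, {"dx": 0, "dy": 0, "dz": 0, "rx": 0, "ry": 0, "rz": 0}, {"dx": 0, "dy": 0, "dz": 0, "rx": 0, "ry": 0, "rz": 0}], fingers=0.42)

```text
t: 14.78
eef_pos: [633.8, -117.9, 217.8]
tcp_rot: [3.141, -0.005, 1.385]
ft_force: [0.7, 1.6, -0.2]
opening: 0.417
```

>>> play_rows(increments=[{"dx": 0, "dy": 0, "dz": -15, "rx": 0, "ry": 0, "rz": 0}, {"dx": 0, "dy": 0, "dz": -35, "rx": 0, "ry": 0, "rz": 0}, {"dx": 0, "dy": 0, "dz": -65, "rx": 0, "ry": 0, "rz": 0}, {"dx": 0, "dy": 0, "dz": -90, "rx": 0, "ry": 0, "rz": 0}, {"dx": 0, "dy": 0, "dz": -90, "rx": 0, "ry": 0, "rz": 0}, {"dx": 0, "dy": 0, "dz": -90, "rx": 0, "ry": 0, "rz": 0}])

```text
t: 15.28
eef_pos: [633.6, -118.4, 309.1]
tcp_rot: [3.138, -0.005, 1.385]
ft_force: [-1.4, -1.2, -1.7]
opening: 0.419
```

```bash
python3 - <<'E'
from h import *
inc(430,177,300,100.5)
w=cam("wrist"); crop(w,0,0,640,400,1.25,"w12.png")
E
```

```text
d [ 252.7 -254.7    9.4] r [ 0.04 -0.04 -3.52] rows 8.6 3.0 | t 15.28 pos [ 633.6 -118.4  309.1] yaw 79.4 op 0.419 F [-1.4 -1.2 -1.7]
```

View pics/w12.png

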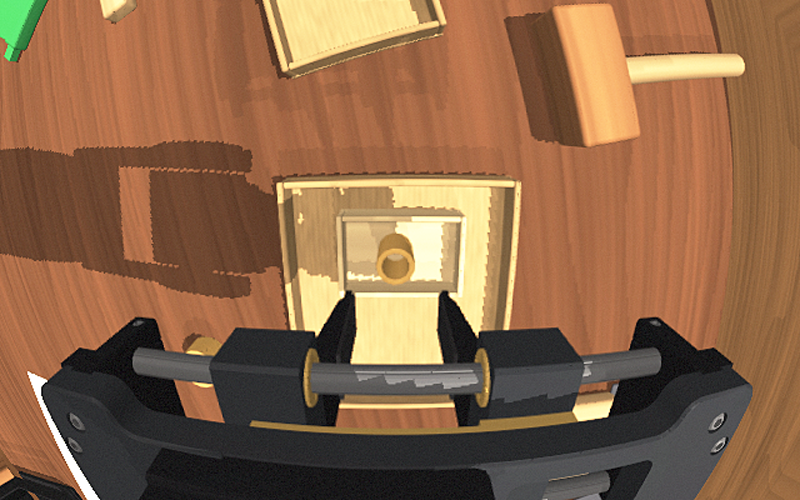

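The narrow ferrule stands in the parts box at (396,262). Next is the short handle.

>>> play_rows(increments=[{"dx": 26, "dy": -26, "dz": 5, "rx": 0, "ry": 0, "rz": -0.5}, {"dx": 55, "dy": -55, "dz": 9, "rx": 0, "ry": 0, "rz": -1}, {"dx": 84, "dy": -85, "dz": 9, "rx": 0, "ry": 0, "rz": -1.5}, {"dx": 113, "dy": -114, "dz": 9, "rx": 0, "ry": 0, "rz": -2}, {"dx": 142, "dy": -143, "dz": 9, "rx": 0, "ry": 0, "rz": -2.5}, {"dx": 171, "dy": -172, "dz": 9, "rx": 0, "ry": 0, "rz": -3}, {"dx": 200, "dy": -201, "dz": 9, "rx": 0, "ry": 0, "rz": -3.5}, {"dx": 229, "dy": -230, "dz": 9, "rx": 0, "ry": 0, "rz": -3.5}], fingers=0.65)

```text
t: 16.0
eef_pos: [448.1, 150.4, 298.6]
tcp_rot: [3.141, -0.004, 1.754]
ft_force: [1.3, 0.8, -0.1]
opening: 0.649
```

```bash
python3 - <<'E'
from h import *
inc(430,177,300,100.5)
E
```

```text
d [ 29.4 -12.9  -1.3] r [ 0.01 -0.04  0.  ] rows 0.8 0.0 | t 16.0 pos [448.1 150.4 298.6] yaw 100.5 op 0.649 F [ 1.3  0.8 -0.1]
```

>>> play_rows(increments=[{"dx": 15, "dy": -7, "dz": 0, "rx": 0, "ry": 0, "rz": 0}, {"dx": 29, "dy": -13, "dz": 0, "rx": 0, "ry": 0, "rz": 0}, {"dx": 29, "dy": -13, "dz": 0, "rx": 0, "ry": 0, "rz": 0}, {"dx": 29, "dy": -13, "dz": 0, "rx": 0, "ry": 0, "rz": 0}])

```text
t: 16.33
eef_pos: [429.7, 176.9, 297.9]
tcp_rot: [-3.141, -0.004, 1.756]
ft_force: [-0.7, -0.2, -0.5]
opening: 0.648
```

```bash
python3 - <<'E'
from h import *
w=cam("wrist"); crop(w,160,80,320,220,2.4,"w13.png")
import pickle; pickle.dump(w,open("w13.pkl","wb"))
inc(430,177,194,100.5)
E
```

```text
d [  0.2  -0.  104.1] r [-0.   -0.04  0.01] rows 2.5 0.0 | t 16.38 pos [430.2 176.4 298.1] yaw 100.6 op 0.649 F [-0.4  0.3  0. ]
```

View pics/w13.png

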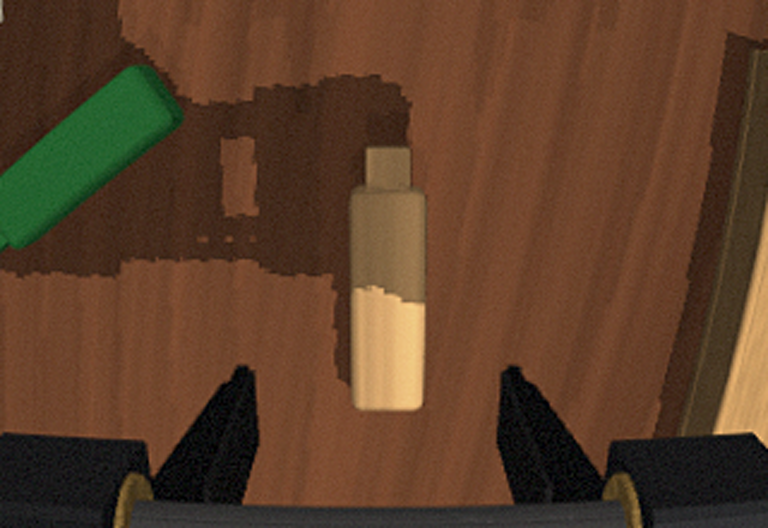

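```bash
python3 - <<'E'
from h import *
import pickle
w=pickle.load(open("w13.pkl","rb"))
P=np.array([toplane(w,(u+.5)/2.4-.5+160,(v+.5)/2.4-.5+80,22,True)[:2] for u,v in [(351,190),(425,190),(424,410),(351,410)]])
E=np.roll(P,-1,0)-P; print(P.mean(0),np.linalg.norm(E,axis=1),np.degrees(np.arctan2(E[:,1],E[:,0])))
c=P.mean(0); inc(c[0],c[1],194,100.5)
E
```

```text
[431.30074932 177.56212462] [25.87025698 84.66461084 28.01853718 84.59662543] [  10.71329213  -78.53466623 -169.42381613  100.01096157]
d [  0.5   1.3 104.1] r [-0.   -0.04  0.01] rows 2.5 0.0 | t 16.38 pos [430.2 176.4 298.1] yaw 100.6 op 0.649 F [-0.4  0.3  0. ]
```

The handle body is 85×27 at (431,177.5), yaw 100.7°, which matches the given size. Descending.

>>> play_rows(increments=[{"dx": 0.5, "dy": 1.3, "dz": 20, "rx": 0, "ry": 0, "rz": 0}, {"dx": 0.5, "dy": 1.3, "dz": 50, "rx": 0, "ry": 0, "rz": 0}, {"dx": 0.5, "dy": 1.3, "dz": 80, "rx": 0, "ry": 0, "rz": 0}, {"dx": 0.5, "dy": 1.3, "dz": 96, "rx": 0, "ry": 0, "rz": 0}, {"dx": 0.5, "dy": 1.3, "dz": 103, "rx": 0, "ry": 0, "rz": 0}, {"dx": 0.5, "dy": 1.3, "dz": 104, "rx": 0, "ry": 0, "rz": 0}, {"dx": 0.5, "dy": 1.3, "dz": 104, "rx": 0, "ry": 0, "rz": 0}])

```text
t: 16.97
eef_pos: [431.7, 177.0, 194.1]
tcp_rot: [-3.141, -0.004, 1.754]
ft_force: [-0.4, -0.3, 0.3]
opening: 0.65
```

>>> play_rows(increments=[{"dx": 0, "dy": 0, "dz": 0, "rx": 0, "ry": 0, "rz": 0}, {"dx": 0, "dy": 0, "dz": 0, "rx": 0, "ry": 0, "rz": 0}, {"dx": 0, "dy": 0, "dz": 0, "rx": 0, "ry": 0, "rz": 0}, {"dx": 0, "dy": 0, "dz": 0, "rx": 0, "ry": 0, "rz": 0}, {"dx": 0, "dy": 0, "dz": 0, "rx": 0, "ry": 0, "rz": 0}, {"dx": 0, "dy": 0, "dz": 0, "rx": 0, "ry": 0, "rz": 0}, {"dx": 0, "dy": 0, "dz": 0, "rx": 0, "ry": 0, "rz": 0}, {"dx": 0, "dy": 0, "dz": 0, "rx": 0, "ry": 0, "rz": 0}], fingers=0)

```text
t: 17.63
eef_pos: [431.8, 177.1, 194.4]
tcp_rot: [3.142, -0.004, 1.754]
ft_force: [-0.1, 1.1, 6.6]
opening: 0.295
```

>>> play_rows(increments=[{"dx": 0, "dy": 0, "dz": 0, "rx": 0, "ry": 0, "rz": 0}, {"dx": 0, "dy": 0, "dz": 0, "rx": 0, "ry": 0, "rz": 0}])

```text
t: 17.8
eef_pos: [431.8, 177.1, 194.4]
tcp_rot: [3.142, -0.004, 1.754]
ft_force: [-1.0, 0.7, 2.4]
opening: 0.291
```

>>> play_rows(increments=[{"dx": 0, "dy": 0, "dz": -20, "rx": 0, "ry": 0, "rz": 0}, {"dx": 0, "dy": 0, "dz": -50, "rx": 0, "ry": 0, "rz": 0}, {"dx": 0, "dy": 0, "dz": -85, "rx": 0, "ry": 0, "rz": 0}, {"dx": 0, "dy": 0, "dz": -115, "rx": 0, "ry": 0, "rz": 0}])

```text
t: 18.13
eef_pos: [431.7, 176.6, 310.9]
tcp_rot: [-3.141, -0.004, 1.754]
ft_force: [0.9, -0.1, -0.5]
opening: 0.296
```

```bash
python3 - <<'E'
from h import *
inc(625,-207.5,310,169.4)
E
```

```text
d [-412.9  120.    -0.9] r [  0.02  -0.04 -11.48] rows 10.3 9.6 | t 18.13 pos [431.7 176.6 310.9] yaw 100.5 op 0.296 F [ 0.9 -0.1 -0.5]
```

>>> play_rows(increments=[{"dx": -30, "dy": 9, "dz": 0, "rx": 0, "ry": 0, "rz": -0.9}, {"dx": -67, "dy": 20, "dz": 0, "rx": 0, "ry": 0, "rz": -2}, {"dx": -104, "dy": 30, "dz": 0, "rx": 0, "ry": 0, "rz": -3.1}, {"dx": -141, "dy": 41, "dz": 0, "rx": 0, "ry": 0, "rz": -4.2}, {"dx": -178, "dy": 52, "dz": 0, "rx": 0, "ry": 0, "rz": -5.2}, {"dx": -215, "dy": 62, "dz": 0, "rx": 0, "ry": 0, "rz": -6.2}, {"dx": -252, "dy": 73, "dz": 0, "rx": 0, "ry": 0, "rz": -7.2}, {"dx": -289, "dy": 84, "dz": 0, "rx": 0, "ry": 0, "rz": -8.2}])

```text
t: 18.8
eef_pos: [567.4, -94.2, 309.4]
tcp_rot: [3.139, -0.004, 2.618]
ft_force: [-0.0, 0.7, -0.0]
opening: 0.29
```

```bash
python3 - <<'E'
from h import *
inc(625,-207.5,310,169.4)
E
```

```text
d [-106.5  -69.3   -1.2] r [ 0.03 -0.03 -3.23] rows 3.0 2.7 | t 18.8 pos [567.4 -94.2 309.4] yaw 150.0 op 0.29 F [-0.   0.7 -0. ]
```

>>> play_rows(increments=[{"dx": -32, "dy": -21, "dz": 0, "rx": 0, "ry": 0, "rz": -1}, {"dx": -64, "dy": -42, "dz": 0, "rx": 0, "ry": 0, "rz": -2}, {"dx": -95, "dy": -62, "dz": 0, "rx": 0, "ry": 0, "rz": -3}, {"dx": -106.5, "dy": -69, "dz": 0, "rx": 0, "ry": 0, "rz": -3.2}, {"dx": -106.5, "dy": -69, "dz": 0, "rx": 0, "ry": 0, "rz": -3.2}, {"dx": -106.5, "dy": -69, "dz": 0, "rx": 0, "ry": 0, "rz": -3.2}])

```text
t: 19.3
eef_pos: [624.8, -207.5, 308.0]
tcp_rot: [3.138, -0.004, 2.951]
ft_force: [-1.1, 0.1, -0.8]
opening: 0.294
```

```bash
python3 - <<'E'
from h import *
inc(625,-207.5,200,169.4)
w=cam("wrist"); crop(w,130,80,400,250,2,"w14.png")
E
```

```text
d [ -0.7  -0.4 108. ] r [ 0.04 -0.04 -0.05] rows 2.6 0.1 | t 19.3 pos [ 624.8 -207.5  308. ] yaw 169.1 op 0.294 F [-1.1  0.1 -0.8]
```

View pics/w14.png

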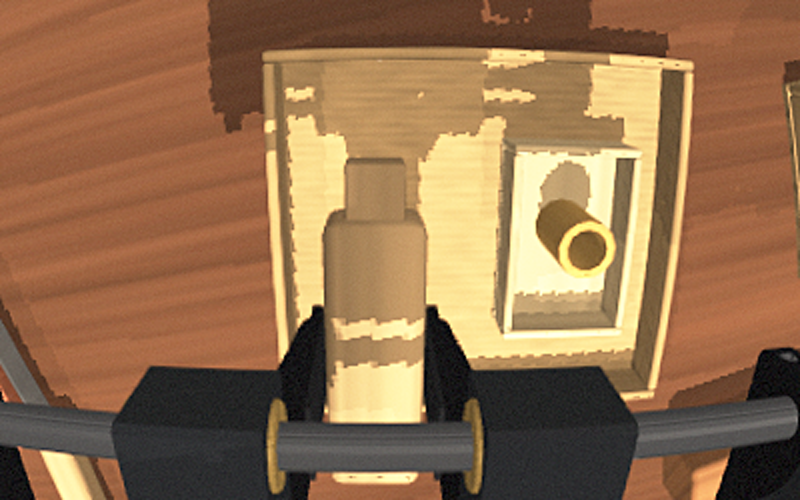

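The short handle is over the free side of the carton. Lowering.

>>> play_rows(increments=[{"dx": -0.7, "dy": 0, "dz": 25, "rx": 0, "ry": 0, "rz": 0}, {"dx": -0.7, "dy": 0, "dz": 55, "rx": 0, "ry": 0, "rz": 0}, {"dx": -0.7, "dy": 0, "dz": 82, "rx": 0, "ry": 0, "rz": 0}, {"dx": -0.7, "dy": 0, "dz": 99, "rx": 0, "ry": 0, "rz": 0}, {"dx": -0.7, "dy": 0, "dz": 105, "rx": 0, "ry": 0, "rz": 0}, {"dx": -0.7, "dy": 0, "dz": 107, "rx": 0, "ry": 0, "rz": 0}, {"dx": -0.7, "dy": 0, "dz": 108.5, "rx": 0, "ry": 0, "rz": 0}, {"dx": -0.7, "dy": 0, "dz": 108.5, "rx": 0, "ry": 0, "rz": 0}])

```text
t: 20.02
eef_pos: [625.1, -205.9, 200.9]
tcp_rot: [3.138, -0.003, 2.952]
ft_force: [0.5, 0.5, 0.2]
opening: 0.294
```

>>> play_rows(increments=[{"dx": 0, "dy": 0, "dz": 0, "rx": 0, "ry": 0, "rz": 0}, {"dx": 0, "dy": 0, "dz": 0, "rx": 0, "ry": 0, "rz": 0}])

```text
t: 20.18
eef_pos: [625.3, -205.9, 202.2]
tcp_rot: [3.138, -0.001, 2.952]
ft_force: [-0.0, -0.3, -1.1]
opening: 0.29
```

>>> play_rows(increments=[{"dx": 0, "dy": 0, "dz": 1.5, "rx": 0, "ry": 0, "rz": 0}, {"dx": 0, "dy": 0, "dz": 3, "rx": 0, "ry": 0, "rz": 0}, {"dx": 0, "dy": 0, "dz": 3, "rx": 0, "ry": 0, "rz": 0}, {"dx": 0, "dy": 0, "dz": 3, "rx": 0, "ry": 0, "rz": 0}])

```text
t: 20.52
eef_pos: [625.5, -205.9, 199.5]
tcp_rot: [3.138, -0.0, 2.952]
ft_force: [0.7, -0.1, 2.6]
opening: 0.292
```

>>> play_rows(increments=[{"dx": 0, "dy": 0, "dz": 0, "rx": 0, "ry": 0, "rz": 0}, {"dx": 0, "dy": 0, "dz": 0, "rx": 0, "ry": 0, "rz": 0}, {"dx": 0, "dy": 0, "dz": 0, "rx": 0, "ry": 0, "rz": 0}, {"dx": 0, "dy": 0, "dz": 0, "rx": 0, "ry": 0, "rz": 0}, {"dx": 0, "dy": 0, "dz": 0, "rx": 0, "ry": 0, "rz": 0}], fingers=0.42)

```text
t: 20.93
eef_pos: [625.4, -205.9, 199.4]
tcp_rot: [3.138, -0.001, 2.952]
ft_force: [-0.0, 0.4, -0.4]
opening: 0.421
```

>>> play_rows(increments=[{"dx": 0, "dy": 0, "dz": -15, "rx": 0, "ry": 0, "rz": 0}, {"dx": 0, "dy": 0, "dz": -35, "rx": 0, "ry": 0, "rz": 0}, {"dx": 0, "dy": 0, "dz": -65, "rx": 0, "ry": 0, "rz": 0}, {"dx": 0, "dy": 0, "dz": -100, "rx": 0, "ry": 0, "rz": 0}, {"dx": 0, "dy": 0, "dz": -110, "rx": 0, "ry": 0, "rz": 0}, {"dx": 0, "dy": 0, "dz": -110, "rx": 0, "ry": 0, "rz": 0}])

```text
t: 21.43
eef_pos: [625.7, -206.3, 312.5]
tcp_rot: [3.14, 0.005, 2.952]
ft_force: [0.0, 0.5, 0.1]
opening: 0.419
```

```bash
python3 - <<'E'
from h import *
inc(440,-189,310,102)
w=cam("wrist"); crop(w,130,80,400,250,2,"w15.png")
E
```

```text
d [185.6 -17.9   1.7] r [ 0.04  0.03 11.19] rows 4.5 9.4 | t 21.43 pos [ 625.7 -206.3  312.5] yaw 169.1 op 0.419 F [0.  0.5 0.1]
```

View pics/w15.png

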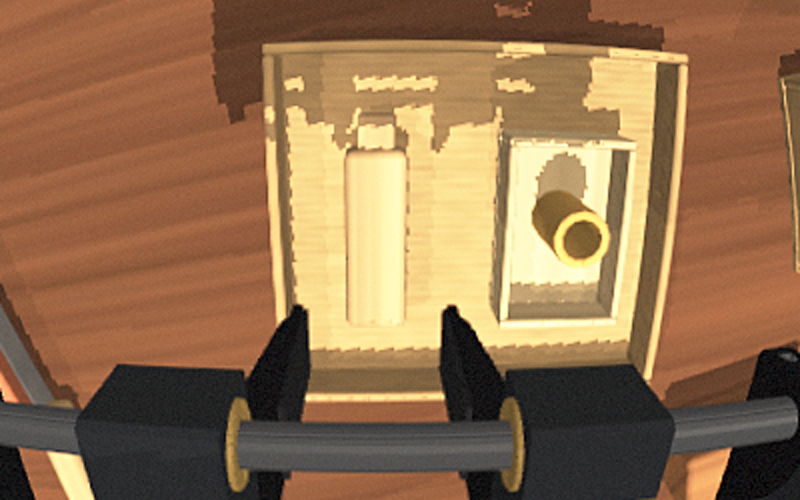

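The short handle lies flat beside the parts box. Next is the wide ferrule, gripped at yaw 95° to suit the long carton.

>>> play_rows(increments=[{"dx": 20, "dy": -2, "dz": 1, "rx": 0, "ry": 0, "rz": 1.1}, {"dx": 46, "dy": -5, "dz": 1, "rx": 0, "ry": 0, "rz": 2.2}, {"dx": 72, "dy": -7, "dz": 1, "rx": 0, "ry": 0, "rz": 3.3}, {"dx": 98, "dy": -10, "dz": 1, "rx": 0, "ry": 0, "rz": 4.4}, {"dx": 124, "dy": -12, "dz": 1, "rx": 0, "ry": 0, "rz": 5.5}, {"dx": 150, "dy": -15, "dz": 1, "rx": 0, "ry": 0, "rz": 6.6}, {"dx": 172, "dy": -17, "dz": 1, "rx": 0, "ry": 0, "rz": 7.7}, {"dx": 185.5, "dy": -18, "dz": 1, "rx": 0, "ry": 0, "rz": 8.8}], fingers=0.75)

```text
t: 22.15
eef_pos: [437.5, -188.4, 307.3]
tcp_rot: [3.141, -0.005, 2.024]
ft_force: [0.8, 0.1, -0.4]
opening: 0.749
```

>>> play_rows(increments=[{"dx": 0, "dy": 0, "dz": 0, "rx": 0, "ry": 0, "rz": 1.1}, {"dx": 0, "dy": 0, "dz": 0, "rx": 0, "ry": 0, "rz": 2.2}, {"dx": 0, "dy": 0, "dz": 0, "rx": 0, "ry": 0, "rz": 3.2}, {"dx": 0, "dy": 0, "dz": 0, "rx": 0, "ry": 0, "rz": 3.5}, {"dx": 0, "dy": 0, "dz": 0, "rx": 0, "ry": 0, "rz": 3.5}, {"dx": 0, "dy": 0, "dz": 0, "rx": 0, "ry": 0, "rz": 3.5}])

```text
t: 22.65
eef_pos: [437.3, -188.3, 306.1]
tcp_rot: [-3.139, -0.006, 1.659]
ft_force: [-0.1, 0.1, -0.3]
opening: 0.751
```

```bash
python3 - <<'E'
from h import *
inc(440,-189,196,95)
w=cam("wrist"); crop(w,0,0,640,400,1.25,"w16.png")
import pickle; pickle.dump(w,open("w16.pkl","wb"))
E
```

```text
d [ -1.6   2.9 110.1] r [-0.03 -0.06  0.01] rows 2.6 0.1 | t 22.65 pos [ 437.3 -188.3  306.1] yaw 95.1 op 0.751 F [-0.1  0.1 -0.3]
```

View pics/w16.png

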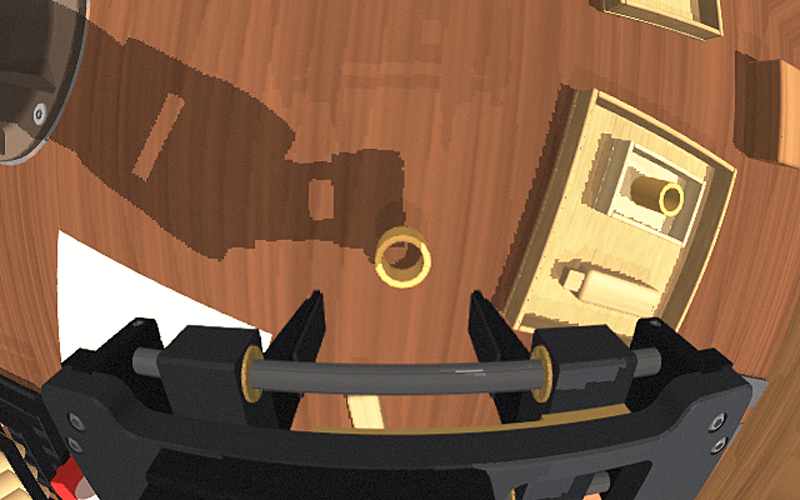

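```bash
python3 - <<'E'
from h import *
import pickle
w=pickle.load(open("w16.pkl","rb"))
p=toplane(w,(403.5)/1.25-.5,(258.5)/1.25-.5,28,True); print(p)
inc(p[0],p[1],196,95)
E
```

```text
[ 439.17251024 -187.54397283   28.        ]
d [-1.000e-01  2.100e+00  1.103e+02] r [-0.02 -0.05  0.01] rows 2.6 0.1 | t 22.7 pos [ 437.4 -188.3  306.4] yaw 95.1 op 0.753 F [0.6 0.6 0. ]
```

>>> play_rows(increments=[{"dx": -0.5, "dy": 2, "dz": 20, "rx": 0, "ry": 0, "rz": 0}, {"dx": -0.5, "dy": 2, "dz": 50, "rx": 0, "ry": 0, "rz": 0}, {"dx": -0.5, "dy": 2, "dz": 80, "rx": 0, "ry": 0, "rz": 0}, {"dx": -0.5, "dy": 2, "dz": 100, "rx": 0, "ry": 0, "rz": 0}, {"dx": -0.5, "dy": 2, "dz": 109, "rx": 0, "ry": 0, "rz": 0}, {"dx": -0.5, "dy": 2, "dz": 110, "rx": 0, "ry": 0, "rz": 0}, {"dx": -0.5, "dy": 2, "dz": 110, "rx": 0, "ry": 0, "rz": 0}])

```text
t: 23.28
eef_pos: [439.2, -188.1, 196.3]
tcp_rot: [-3.138, -0.006, 1.66]
ft_force: [0.7, 0.1, 0.6]
opening: 0.748
```

>>> play_rows(increments=[{"dx": 0, "dy": 0, "dz": 0, "rx": 0, "ry": 0, "rz": 0}, {"dx": 0, "dy": 0, "dz": 0, "rx": 0, "ry": 0, "rz": 0}, {"dx": 0, "dy": 0, "dz": 0, "rx": 0, "ry": 0, "rz": 0}, {"dx": 0, "dy": 0, "dz": 0, "rx": 0, "ry": 0, "rz": 0}, {"dx": 0, "dy": 0, "dz": 0, "rx": 0, "ry": 0, "rz": 0}, {"dx": 0, "dy": 0, "dz": 0, "rx": 0, "ry": 0, "rz": 0}, {"dx": 0, "dy": 0, "dz": 0, "rx": 0, "ry": 0, "rz": 0}, {"dx": 0, "dy": 0, "dz": 0, "rx": 0, "ry": 0, "rz": 0}], fingers=0)

```text
t: 23.95
eef_pos: [439.3, -188.1, 196.7]
tcp_rot: [-3.139, -0.006, 1.66]
ft_force: [0.2, 0.7, 7.0]
opening: 0.417
```

>>> play_rows(increments=[{"dx": 0, "dy": 0, "dz": 0, "rx": 0, "ry": 0, "rz": 0}, {"dx": 0, "dy": 0, "dz": 0, "rx": 0, "ry": 0, "rz": 0}])

```text
t: 24.12
eef_pos: [439.3, -188.1, 196.8]
tcp_rot: [-3.139, -0.006, 1.66]
ft_force: [0.8, -0.1, 0.4]
opening: 0.413
```

>>> play_rows(increments=[{"dx": 0, "dy": 0, "dz": -20, "rx": 0, "ry": 0, "rz": 0}, {"dx": 0, "dy": 0, "dz": -50, "rx": 0, "ry": 0, "rz": 0}, {"dx": 0, "dy": 0, "dz": -85, "rx": 0, "ry": 0, "rz": 0}, {"dx": 0, "dy": 0, "dz": -110, "rx": 0, "ry": 0, "rz": 0}])

```text
t: 24.45
eef_pos: [439.5, -188.6, 308.8]
tcp_rot: [-3.139, -0.005, 1.66]
ft_force: [0.3, 0.2, -0.3]
opening: 0.411
```

```bash
python3 - <<'E'
from h import *
inc(620,244.5,305,95)
E
```

```text
d [415.3 218.4   5.6] r [-0.02 -0.05  0.02] rows 11.3 0.0 | t 24.45 pos [ 439.5 -188.6  308.8] yaw 95.1 op 0.411 F [ 0.3  0.2 -0.3]
```

>>> play_rows(increments=[{"dx": 25, "dy": 13, "dz": 0, "rx": 0, "ry": 0, "rz": 0}, {"dx": 60, "dy": 31, "dz": 0, "rx": 0, "ry": 0, "rz": 0}, {"dx": 96, "dy": 50, "dz": 0, "rx": 0, "ry": 0, "rz": 0}, {"dx": 132, "dy": 69, "dz": 0, "rx": 0, "ry": 0, "rz": 0}, {"dx": 168, "dy": 88, "dz": 0, "rx": 0, "ry": 0, "rz": 0}, {"dx": 204, "dy": 107, "dz": 0, "rx": 0, "ry": 0, "rz": 0}, {"dx": 240, "dy": 126, "dz": 0, "rx": 0, "ry": 0, "rz": 0}, {"dx": 270, "dy": 142, "dz": 0, "rx": 0, "ry": 0, "rz": 0}])

```text
t: 25.12
eef_pos: [557.3, 95.6, 309.8]
tcp_rot: [-3.139, -0.005, 1.661]
ft_force: [0.1, -0.1, -1.9]
opening: 0.413
```

```bash
python3 - <<'E'
from h import *
inc(620,244.5,305,95)
E
```

```text
d [142.6  75.9   5.4] r [-0.02 -0.05  0.03] rows 3.9 0.1 | t 25.12 pos [557.3  95.6 309.8] yaw 95.2 op 0.413 F [ 0.1 -0.1 -1.9]
```

>>> play_rows(increments=[{"dx": 35, "dy": 19, "dz": 0, "rx": 0, "ry": 0, "rz": 0}, {"dx": 70, "dy": 37, "dz": 2, "rx": 0, "ry": 0, "rz": 0}, {"dx": 105, "dy": 56, "dz": 4, "rx": 0, "ry": 0, "rz": 0}, {"dx": 132, "dy": 70, "dz": 5, "rx": 0, "ry": 0, "rz": 0}, {"dx": 142.5, "dy": 76, "dz": 5, "rx": 0, "ry": 0, "rz": 0}, {"dx": 142.5, "dy": 76, "dz": 5, "rx": 0, "ry": 0, "rz": 0}, {"dx": 142.5, "dy": 76, "dz": 5, "rx": 0, "ry": 0, "rz": 0}])

```text
t: 25.7
eef_pos: [619.7, 244.2, 304.7]
tcp_rot: [-3.138, -0.005, 1.662]
ft_force: [0.4, -0.6, -1.4]
opening: 0.416
```

```bash
python3 - <<'E'
from h import *
inc(620,244.5,203,95)
w=cam("wrist"); crop(w,0,0,640,400,1.25,"w17.png")
E
```

```text
d [ -0.2   0.7 101.7] r [-0.04 -0.05  0.04] rows 2.4 0.1 | t 25.7 pos [619.7 244.2 304.7] yaw 95.2 op 0.416 F [ 0.4 -0.6 -1.4]
```

View pics/w17.png

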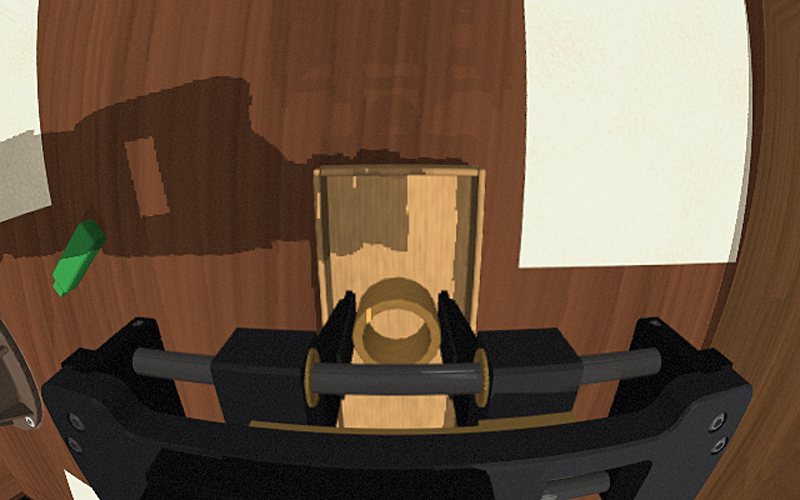

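The ferrule is centred across the long carton. Lowering.

>>> play_rows(increments=[{"dx": 0, "dy": 0.5, "dz": 20, "rx": 0, "ry": 0, "rz": 0}, {"dx": 0, "dy": 0.5, "dz": 50, "rx": 0, "ry": 0, "rz": 0}, {"dx": 0, "dy": 0.5, "dz": 78, "rx": 0, "ry": 0, "rz": 0}, {"dx": 0, "dy": 0.5, "dz": 94, "rx": 0, "ry": 0, "rz": 0}, {"dx": 0, "dy": 0.5, "dz": 100, "rx": 0, "ry": 0, "rz": 0}, {"dx": 0, "dy": 0.5, "dz": 102, "rx": 0, "ry": 0, "rz": 0}, {"dx": 0, "dy": 0.5, "dz": 102, "rx": 0, "ry": 0, "rz": 0}])

```text
t: 26.33
eef_pos: [620.0, 243.1, 203.6]
tcp_rot: [-3.138, -0.005, 1.66]
ft_force: [0.4, 0.5, -1.6]
opening: 0.416
```

>>> play_rows(increments=[{"dx": 0, "dy": 0, "dz": 0.5, "rx": 0, "ry": 0, "rz": 0}, {"dx": 0, "dy": 0, "dz": 1, "rx": 0, "ry": 0, "rz": 0}])

```text
t: 26.5
eef_pos: [620.3, 242.8, 204.1]
tcp_rot: [-3.14, -0.005, 1.659]
ft_force: [0.4, -0.9, 0.1]
opening: 0.413
```

Contact is expected at about 201.8, so there are 2 mm left.

>>> play_rows(increments=[{"dx": 0, "dy": 0, "dz": 1, "rx": 0, "ry": 0, "rz": 0}, {"dx": 0, "dy": 0, "dz": 2.5, "rx": 0, "ry": 0, "rz": 0}, {"dx": 0, "dy": 0, "dz": 2.5, "rx": 0, "ry": 0, "rz": 0}, {"dx": 0, "dy": 0, "dz": 2.5, "rx": 0, "ry": 0, "rz": 0}])

```text
t: 26.83
eef_pos: [620.3, 242.9, 201.8]
tcp_rot: [-3.141, -0.005, 1.66]
ft_force: [0.1, -0.1, 1.2]
opening: 0.416
```

>>> play_rows(increments=[{"dx": 0, "dy": 0, "dz": 0, "rx": 0, "ry": 0, "rz": 0}, {"dx": 0, "dy": 0, "dz": 0, "rx": 0, "ry": 0, "rz": 0}, {"dx": 0, "dy": 0, "dz": 0, "rx": 0, "ry": 0, "rz": 0}, {"dx": 0, "dy": 0, "dz": 0, "rx": 0, "ry": 0, "rz": 0}, {"dx": 0, "dy": 0, "dz": 0, "rx": 0, "ry": 0, "rz": 0}], fingers=0.55)

```text
t: 27.25
eef_pos: [620.3, 242.9, 201.8]
tcp_rot: [-3.141, -0.005, 1.66]
ft_force: [-0.1, 0.1, -0.6]
opening: 0.547
```

>>> play_rows(increments=[{"dx": 0, "dy": 0, "dz": -15, "rx": 0, "ry": 0, "rz": 0}, {"dx": 0, "dy": 0, "dz": -35, "rx": 0, "ry": 0, "rz": 0}, {"dx": 0, "dy": 0, "dz": -65, "rx": 0, "ry": 0, "rz": 0}, {"dx": 0, "dy": 0, "dz": -100, "rx": 0, "ry": 0, "rz": 0}, {"dx": 0, "dy": 0, "dz": -105, "rx": 0, "ry": 0, "rz": 0}, {"dx": 0, "dy": 0, "dz": -105, "rx": 0, "ry": 0, "rz": 0}])

```text
t: 27.75
eef_pos: [620.6, 242.4, 309.4]
tcp_rot: [3.138, -0.006, 1.66]
ft_force: [-0.9, 0.5, -1.4]
opening: 0.55
```

```bash
python3 - <<'E'
from h import *
inc(430,-379,305,102)
w=cam("wrist"); crop(w,130,80,400,250,2,"w18.png")
E
```

```text
d [-6.021e+02 -2.450e+02 -2.000e-01] r [ 0.04 -0.06 -1.15] rows 15.6 1.0 | t 27.75 pos [620.6 242.4 309.4] yaw 95.1 op 0.55 F [-0.9  0.5 -1.4]
```

View pics/w18.png

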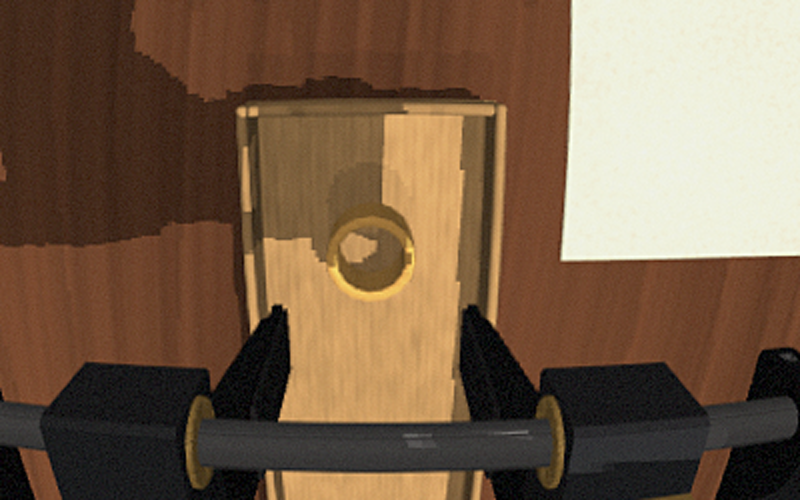

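The wide ferrule stands in the long carton at (371,255). Now the long handle.

>>> play_rows(increments=[{"dx": -30, "dy": -12, "dz": 0, "rx": 0, "ry": 0, "rz": -0.2}, {"dx": -67, "dy": -27, "dz": 0, "rx": 0, "ry": 0, "rz": -0.4}, {"dx": -105, "dy": -43, "dz": 0, "rx": 0, "ry": 0, "rz": -0.6}, {"dx": -143, "dy": -58, "dz": 0, "rx": 0, "ry": 0, "rz": -0.8}, {"dx": -181, "dy": -74, "dz": 0, "rx": 0, "ry": 0, "rz": -1}, {"dx": -219, "dy": -89, "dz": 0, "rx": 0, "ry": 0, "rz": -1.1}, {"dx": -257, "dy": -105, "dz": 0, "rx": 0, "ry": 0, "rz": -1.1}, {"dx": -295, "dy": -120, "dz": 0, "rx": 0, "ry": 0, "rz": -1.1}], fingers=0.65)

```text
t: 28.47
eef_pos: [525.7, -63.7, 304.2]
tcp_rot: [-3.14, -0.007, 1.775]
ft_force: [0.7, 0.6, -0.5]
opening: 0.649
```

```bash
python3 - <<'E'
from h import *
inc(430,-379,305,102)
E
```

```text
d [-289.3 -157.6   -2.5] r [-0.01 -0.06 -0.05] rows 7.9 0.1 | t 28.47 pos [525.7 -63.7 304.2] yaw 101.7 op 0.649 F [ 0.7  0.6 -0.5]
```

>>> play_rows(increments=[{"dx": -36, "dy": -20, "dz": 0, "rx": 0, "ry": 0, "rz": 0}, {"dx": -72, "dy": -39, "dz": 0, "rx": 0, "ry": 0, "rz": 0}, {"dx": -108, "dy": -59, "dz": 0, "rx": 0, "ry": 0, "rz": 0}, {"dx": -144, "dy": -78, "dz": 0, "rx": 0, "ry": 0, "rz": 0}, {"dx": -180, "dy": -98, "dz": 0, "rx": 0, "ry": 0, "rz": 0}, {"dx": -216, "dy": -118, "dz": 0, "rx": 0, "ry": 0, "rz": 0}, {"dx": -252, "dy": -137, "dz": 0, "rx": 0, "ry": 0, "rz": 0}, {"dx": -275, "dy": -150, "dz": 0, "rx": 0, "ry": 0, "rz": 0}])

```text
t: 29.13
eef_pos: [433.1, -366.4, 300.9]
tcp_rot: [-3.139, -0.008, 1.773]
ft_force: [0.4, -0.5, -0.2]
opening: 0.648
```

>>> play_rows(increments=[{"dx": 0, "dy": 0, "dz": 0, "rx": 0, "ry": 0, "rz": 0}, {"dx": 0, "dy": 0, "dz": 0, "rx": 0, "ry": 0, "rz": 0}, {"dx": 0, "dy": 0, "dz": 0, "rx": 0, "ry": 0, "rz": 0}])

```text
t: 29.38
eef_pos: [432.9, -365.8, 299.6]
tcp_rot: [-3.138, -0.011, 1.773]
ft_force: [0.3, 0.8, 0.6]
opening: 0.652
```

```bash
python3 - <<'E'
from h import *
inc(430,-379,195,102)
w=cam("wrist"); crop(w,130,60,400,250,2,"w19.png")
import pickle; pickle.dump(w,open("w19.pkl","wb"))
E
```

```text
d [-13.4  -5.1 104.5] r [-0.03 -0.1  -0.07] rows 2.5 0.1 | t 29.38 pos [ 432.9 -365.8  299.6] yaw 101.6 op 0.652 F [0.3 0.8 0.6]
```

View pics/w19.png

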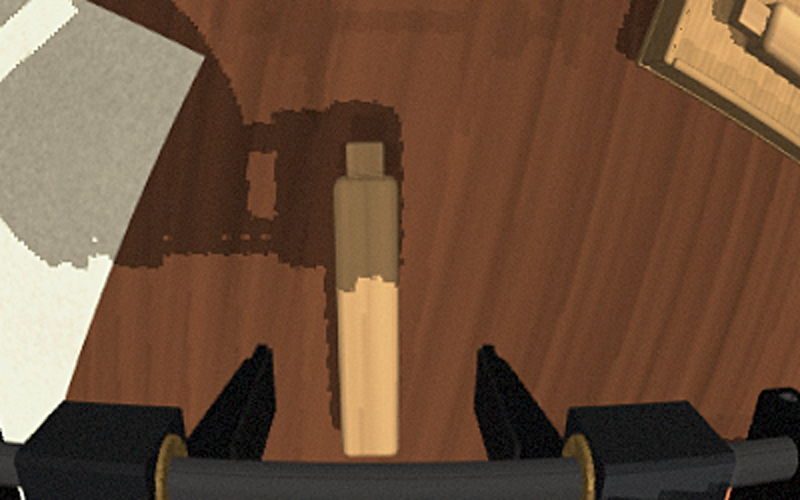

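```bash
python3 - <<'E'
from h import *
import pickle
w=pickle.load(open("w19.pkl","rb"))
P=np.array([toplane(w,(u+.5)/2-.5+130,(v+.5)/2-.5+60,22,True)[:2] for u,v in [(334,179),(397,179),(398,456),(345,456)]])
E=np.roll(P,-1,0)-P; print(P,P.mean(0),np.linalg.norm(E,axis=1),np.degrees(np.arctan2(E[:,1],E[:,0])))
c=P.mean(0); inc(c[0],c[1],195,102.5)
E
```

```text
[[ 402.80456952 -318.42835214]
 [ 428.74611549 -313.13584904]
 [ 457.72103559 -444.06042848]
 [ 432.26924706 -449.38916358]] [ 430.38524191 -381.25344831] [ 26.47592107 134.09247367  26.00363354 134.23450136] [  11.53103732  -77.52100819 -168.17502529  102.67975676]
d [-16.   -5.6 104.8] r [-0.03 -0.1  -0.14] rows 2.5 0.1 | t 29.43 pos [ 433.3 -365.4  299.9] yaw 101.6 op 0.651 F [ 0.4  1.5 -0.1]
```

The body is 134×26 at (430,-381), yaw 102.5°, which matches. Descending.

>>> play_rows(increments=[{"dx": -16, "dy": -5.5, "dz": 15, "rx": 0, "ry": -0.1, "rz": -0.15}, {"dx": -16, "dy": -5.5, "dz": 45, "rx": 0, "ry": -0.1, "rz": -0.15}, {"dx": -16, "dy": -5.5, "dz": 75, "rx": 0, "ry": -0.1, "rz": -0.15}, {"dx": -16, "dy": -5.5, "dz": 95, "rx": 0, "ry": -0.1, "rz": -0.15}, {"dx": -16, "dy": -5.5, "dz": 103, "rx": 0, "ry": -0.1, "rz": -0.15}, {"dx": -16, "dy": -5.5, "dz": 105, "rx": 0, "ry": -0.1, "rz": -0.15}, {"dx": -16, "dy": -5.5, "dz": 105, "rx": 0, "ry": -0.1, "rz": -0.15}])

```text
t: 30.02
eef_pos: [431.1, -380.5, 195.0]
tcp_rot: [-3.138, 0.0, 1.791]
ft_force: [0.6, -0.1, 0.3]
opening: 0.652
```

>>> play_rows(increments=[{"dx": 0, "dy": 0, "dz": 0, "rx": 0, "ry": 0, "rz": 0}, {"dx": 0, "dy": 0, "dz": 0, "rx": 0, "ry": 0, "rz": 0}, {"dx": 0, "dy": 0, "dz": 0, "rx": 0, "ry": 0, "rz": 0}, {"dx": 0, "dy": 0, "dz": 0, "rx": 0, "ry": 0, "rz": 0}, {"dx": 0, "dy": 0, "dz": 0, "rx": 0, "ry": 0, "rz": 0}, {"dx": 0, "dy": 0, "dz": 0, "rx": 0, "ry": 0, "rz": 0}, {"dx": 0, "dy": 0, "dz": 0, "rx": 0, "ry": 0, "rz": 0}, {"dx": 0, "dy": 0, "dz": 0, "rx": 0, "ry": 0, "rz": 0}], fingers=0)

```text
t: 30.68
eef_pos: [431.1, -380.6, 195.3]
tcp_rot: [-3.138, 0.0, 1.791]
ft_force: [-1.0, 0.7, 5.0]
opening: 0.292
```

>>> play_rows(increments=[{"dx": 0, "dy": 0, "dz": 0, "rx": 0, "ry": 0, "rz": 0}, {"dx": 0, "dy": 0, "dz": 0, "rx": 0, "ry": 0, "rz": 0}])

```text
t: 30.85
eef_pos: [431.1, -380.7, 195.4]
tcp_rot: [-3.138, 0.001, 1.791]
ft_force: [-0.2, 0.5, 2.6]
opening: 0.295
```

>>> play_rows(increments=[{"dx": 0, "dy": 0, "dz": -20, "rx": 0, "ry": 0, "rz": 0}, {"dx": 0, "dy": 0, "dz": -50, "rx": 0, "ry": 0, "rz": 0}, {"dx": 0, "dy": 0, "dz": -85, "rx": 0, "ry": 0, "rz": 0}, {"dx": 0, "dy": 0, "dz": -115, "rx": 0, "ry": 0, "rz": 0}])

```text
t: 31.18
eef_pos: [431.4, -380.5, 311.7]
tcp_rot: [-3.138, -0.0, 1.791]
ft_force: [0.8, -0.7, -0.6]
opening: 0.294
```

```bash
python3 - <<'E'
from h import *
inc(631,118,305,95)
E
```

```text
d [442.9 303.7   5.6] r [-0.03  0.    1.27] rows 12.9 1.1 | t 31.18 pos [ 431.4 -380.5  311.7] yaw 102.6 op 0.294 F [ 0.8 -0.7 -0.6]
```

>>> play_rows(increments=[{"dx": 22, "dy": 15, "dz": 0, "rx": 0, "ry": 0, "rz": 0.2}, {"dx": 52, "dy": 36, "dz": 0, "rx": 0, "ry": 0, "rz": 0.4}, {"dx": 84, "dy": 58, "dz": 0, "rx": 0, "ry": 0, "rz": 0.6}, {"dx": 116, "dy": 80, "dz": 0, "rx": 0, "ry": 0, "rz": 0.8}, {"dx": 148, "dy": 101, "dz": 0, "rx": 0, "ry": 0, "rz": 1}, {"dx": 180, "dy": 123, "dz": 0, "rx": 0, "ry": 0, "rz": 1.2}, {"dx": 212, "dy": 145, "dz": 0, "rx": 0, "ry": 0, "rz": 1.3}, {"dx": 244, "dy": 167, "dz": 0, "rx": 0, "ry": 0, "rz": 1.3}])

```text
t: 31.85
eef_pos: [541.4, -104.0, 311.0]
tcp_rot: [-3.138, 0.0, 1.654]
ft_force: [1.2, -1.2, -0.9]
opening: 0.293
```

```bash
python3 - <<'E'
from h import *
inc(631,118,305,95)
E
```

```text
d [213.9 107.7   5.5] r [-0.04  0.   -0.04] rows 5.7 0.0 | t 31.85 pos [ 541.4 -104.   311. ] yaw 94.8 op 0.293 F [ 1.2 -1.2 -0.9]
```

>>> play_rows(increments=[{"dx": 34, "dy": 17, "dz": 0, "rx": 0, "ry": 0, "rz": 0}, {"dx": 70, "dy": 35, "dz": 0, "rx": 0, "ry": 0, "rz": 0}, {"dx": 106, "dy": 53, "dz": 2, "rx": 0, "ry": 0, "rz": 0}, {"dx": 142, "dy": 71, "dz": 4, "rx": 0, "ry": 0, "rz": 0}, {"dx": 178, "dy": 90, "dz": 5, "rx": 0, "ry": 0, "rz": 0}, {"dx": 204, "dy": 103, "dz": 5, "rx": 0, "ry": 0, "rz": 0}, {"dx": 214, "dy": 107.5, "dz": 5, "rx": 0, "ry": 0, "rz": 0}, {"dx": 214, "dy": 107.5, "dz": 5, "rx": 0, "ry": 0, "rz": 0}])

```text
t: 32.52
eef_pos: [631.0, 120.4, 304.8]
tcp_rot: [-3.137, 0.0, 1.657]
ft_force: [-0.1, 0.1, -0.4]
opening: 0.296
```

```bash
python3 - <<'E'
from h import *
inc(631,118,202,95)
w=cam("wrist"); crop(w,0,0,640,400,1.25,"w20.png")
E
```

```text
d [ -2.4   0.3 102.8] r [-0.04  0.   -0.01] rows 2.5 0.0 | t 32.52 pos [631.  120.4 304.8] yaw 94.9 op 0.296 F [-0.1  0.1 -0.4]
```

View pics/w20.png

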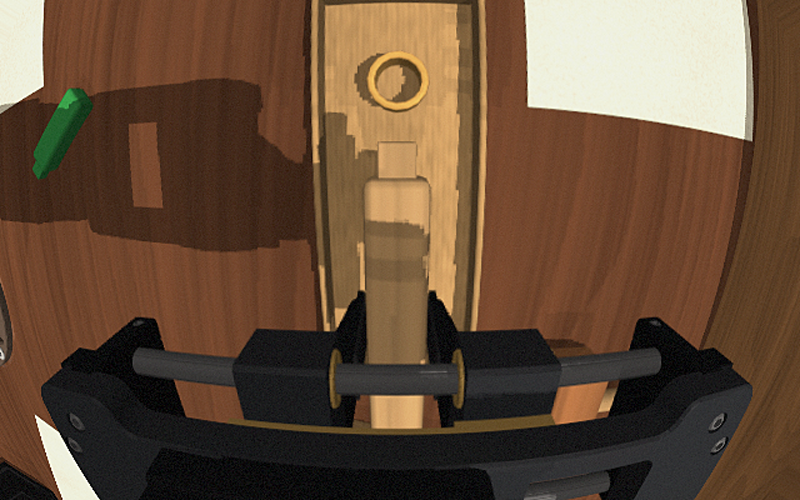

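The handle lines up with the carton, and its tenon is clear of the ferrule at (398,80). Lowering.

>>> play_rows(increments=[{"dx": -2.4, "dy": 0, "dz": 20, "rx": 0, "ry": 0, "rz": 0}, {"dx": -2.4, "dy": 0, "dz": 50, "rx": 0, "ry": 0, "rz": 0}, {"dx": -2.4, "dy": 0, "dz": 78, "rx": 0, "ry": 0, "rz": 0}, {"dx": -2.4, "dy": 0, "dz": 94, "rx": 0, "ry": 0, "rz": 0}, {"dx": -2.4, "dy": 0, "dz": 100, "rx": 0, "ry": 0, "rz": 0}, {"dx": -2.4, "dy": 0, "dz": 103, "rx": 0, "ry": 0, "rz": 0}, {"dx": -2.4, "dy": 0, "dz": 103, "rx": 0, "ry": 0, "rz": 0}, {"dx": -2.4, "dy": 0, "dz": 103, "rx": 0, "ry": 0, "rz": 0}])

```text
t: 33.23
eef_pos: [630.5, 115.7, 203.0]
tcp_rot: [-3.138, 0.001, 1.655]
ft_force: [-0.7, -0.1, -0.6]
opening: 0.29
```

```bash
python3 - <<'E'
from h import *
inc(631,118,200.4,95)
E
```

```text
d [2.2 0.7 2.6] r [-0.03  0.01 -0.03] rows 0.1 0.0 | t 33.23 pos [630.5 115.7 203. ] yaw 94.8 op 0.29 F [-0.7 -0.1 -0.6]
```

>>> play_rows(increments=[{"dx": 0, "dy": 0, "dz": 1.2, "rx": 0, "ry": 0, "rz": 0}, {"dx": 0, "dy": 0, "dz": 2.7, "rx": 0, "ry": 0, "rz": 0}, {"dx": 0, "dy": 0, "dz": 2.7, "rx": 0, "ry": 0, "rz": 0}, {"dx": 0, "dy": 0, "dz": 2.7, "rx": 0, "ry": 0, "rz": 0}])

```text
t: 33.57
eef_pos: [630.5, 115.8, 200.7]
tcp_rot: [-3.139, 0.001, 1.655]
ft_force: [-0.1, -0.2, -1.3]
opening: 0.29
```

>>> play_rows(increments=[{"dx": 0, "dy": 0, "dz": 0, "rx": 0, "ry": 0, "rz": 0}, {"dx": 0, "dy": 0, "dz": 0, "rx": 0, "ry": 0, "rz": 0}, {"dx": 0, "dy": 0, "dz": 0, "rx": 0, "ry": 0, "rz": 0}, {"dx": 0, "dy": 0, "dz": 0, "rx": 0, "ry": 0, "rz": 0}, {"dx": 0, "dy": 0, "dz": 0, "rx": 0, "ry": 0, "rz": 0}], fingers=0.45)

```text
t: 33.98
eef_pos: [630.5, 115.8, 200.7]
tcp_rot: [-3.139, 0.001, 1.655]
ft_force: [-0.1, 0.4, -0.2]
opening: 0.451
```

>>> play_rows(increments=[{"dx": 0, "dy": 0, "dz": -15, "rx": 0, "ry": 0, "rz": 0}, {"dx": 0, "dy": 0, "dz": -35, "rx": 0, "ry": 0, "rz": 0}, {"dx": 0, "dy": 0, "dz": -65, "rx": 0, "ry": 0, "rz": 0}, {"dx": 0, "dy": 0, "dz": -100, "rx": 0, "ry": 0, "rz": 0}, {"dx": 0, "dy": 0, "dz": -140, "rx": 0, "ry": 0, "rz": 0}, {"dx": 0, "dy": 60, "dz": 0, "rx": 0, "ry": 0, "rz": 0}])

```text
t: 34.48
eef_pos: [647.8, 117.7, 318.5]
tcp_rot: [3.122, 0.001, 1.656]
ft_force: [2.8, 0.1, 1.5]
opening: 0.451
```

The last row of that call was mistyped: it sent the arm 60 mm sideways and back down. The speed limit kept it high and nothing was touched. Now retreating up and back, clear of the cartons.

>>> play_rows(increments=[{"dx": 0, "dy": -10, "dz": -20, "rx": 0, "ry": 0, "rz": 0}, {"dx": 0, "dy": -35, "dz": -40, "rx": 0, "ry": 0, "rz": 0}, {"dx": 0, "dy": -65, "dz": -60, "rx": 0, "ry": 0, "rz": 0}, {"dx": 0, "dy": -95, "dz": -80, "rx": 0, "ry": 0, "rz": 0}, {"dx": 0, "dy": -125, "dz": -95, "rx": 0, "ry": 0, "rz": 0}, {"dx": 0, "dy": -150, "dz": -100, "rx": 0, "ry": 0, "rz": 0}, {"dx": 0, "dy": -150, "dz": -100, "rx": 0, "ry": 0, "rz": 0}, {"dx": 0, "dy": -150, "dz": -100, "rx": 0, "ry": 0, "rz": 0}])

```text
t: 35.15
eef_pos: [495.7, 104.8, 416.4]
tcp_rot: [3.12, 0.001, 1.656]
ft_force: [-0.3, 0.4, 0.3]
opening: 0.452
```

```bash
python3 - <<'E'
from h import *
s=cam("scene");d=cam("side")
crop(s,230,160,190,170,3.4,"s20.png");crop(d,280,110,150,150,4,"d20.png");w=cam("wrist");crop(w,0,0,640,400,1.25,"w21.png")
print(env.state()["t"],env.state()["qvel"].round(3))
E
```

```text
35.3 [0.001 0.008 0.    0.001 0.001 0.   ]
```

View pics/s20.png

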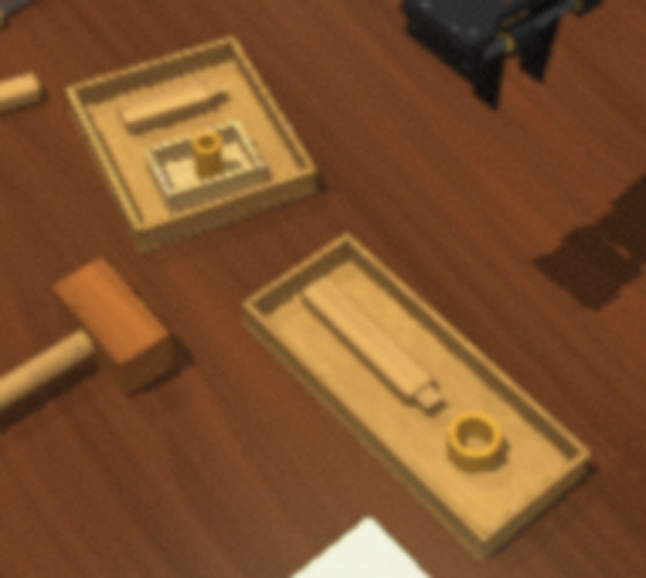

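View pics/d20.png

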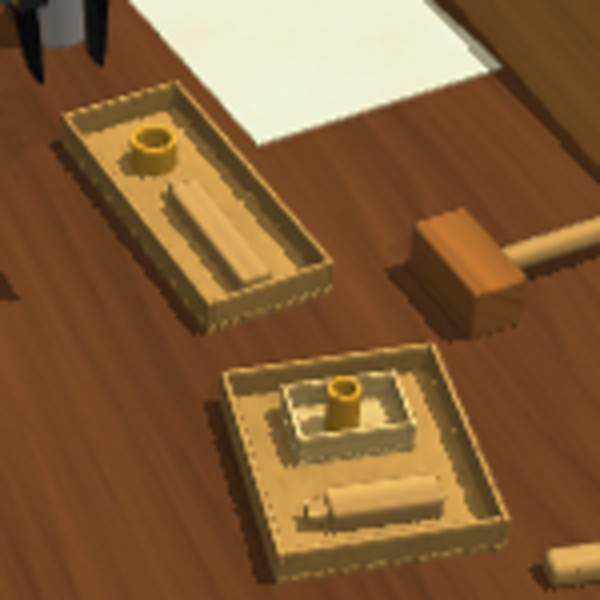

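View pics/w21.png

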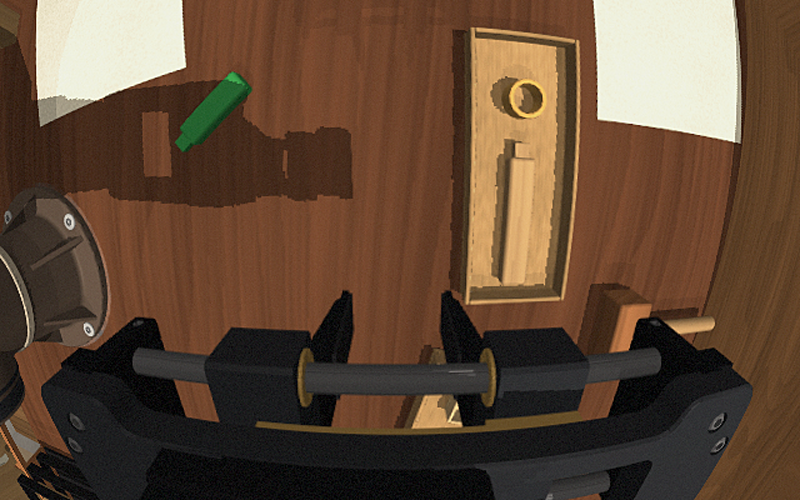

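All three views show every part in place, lying flat or upright, with the mallet where it was. The arm is clear and at rest, so I'm handing in.

```bash
python3 - <<'E'
from cell import env
print(env.job_done()); print(env.state()["t"])
E
```

```text
the job is handed in; nothing more can be done
None
the job is handed in; nothing more can be done
```

I packed both kits and handed the job in at about 35 s of the 118 s allowed; no verdict is reported.

**What I did:** I worked in the required order. The parts box went into the wide carton (centre about -2, +39 mm in the carton's frame), then the narrow ferrule inside it, then the short handle beside it. After that came the wide ferrule and the long handle in the long carton.

**Last checks:** The final scene, side and wrist views show all five items in place, handles flat and ferrules upright. The arm was clear and at rest. The mallet looks undisturbed. I did not measure the mallet, whetstone or pot at the end; nothing was moved close to them. I judged the final positions of the other four items by eye, apart from the gripper positions when I released them.

**What went wrong or disagreed:**
- **Narrow ferrule:** my first lift came before the fingers had finished closing, so it picked up nothing. The ferrule stayed standing and the second try worked.
- **First two move calls:** both were refused as invalid, before anything moved.
- **Retreat:** one row of the last retreat was mistyped and started the arm sideways at a safe height. It touched nothing.
- **Cameras:** the scene and side views disagreed with the wrist camera by a few millimetres (up to about 6 mm on the parts box), so I used the wrist readings for grasps and placings.

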